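# Turn over the scented-bead jars and close the display gate

### The arm

A 7-joint arm with a two-finger parallel gripper is mounted at the origin on a cart in front of the work surface, level with it; the furniture and walls round the work are solid. World frame = base frame: x ahead of the robot, y to its left, z up, the work surface at z = 0. Lengths are in mm, angles in rad, forces in N, time in s.
With the tool pointing down it reaches from about 425 to 925 mm from the base axis. Payload 6.8 kg.
Tool frame: the origin (TCP) lies on the centre line of the jaws, within the pads' length; the fingertips stand tip_reach ahead of it and the grasp point (between the pads) lies 8 mm behind it (tip_reach is the distance from the TCP to the fingertips, in mm); x points along the fingers, z is the direction in which the jaws open and shut, and the axes are right-handed (so a half turn about x gives the same grasp; the last joint's range is limited). The gripper opens to 88 mm and grips with 3 to 60 N. Pads are 20 mm wide; open, the fingers measure 115 mm over their backs; the gripper's body (75 mm by 178 mm) begins 61 mm behind the grasp point.
Start: joints at [-1.253, 0.477, 0.022, 1.555, -0.011, 1.109, -0.083], TCP at [278.807, 614.747, 233.664] pointing down, gripper open.
Joint ranges: [-2.96, 2.96], [-0.34, 2.1], [-1.41, 1.46], [0.24, 2.44], [-1.37, 4.51], [0.17, 1.92], [-2.96, 2.96]. Speed limits (rad/s): [2.39, 2.39, 3.14, 3.14, 3.14, 3.14, 3.14].

### API

Orientations are given as a rotation vector (axis times angle).
In Python, from station import state, snapshot, calibration, sign_off, tip_reach gives the robot as it stands.
- The arm moves only by the tool step_arm, never from a script. Its argument "targets" is a list of rows, each an object of numbers: "wx", "wy", "wz": the turn, a rotation vector about the tool's x, y, z in degrees; "x", "y", "z": the shift along the tool's x, y, z in mm; "jaw": the opening, from 0 (shut) to 1 (fully open). In form: [{"wx": .., "wy": .., "wz": .., "x": .., "y": .., "z": .., "jaw": ..}, ...]. A call has 1 to 8 rows; each row is the pose to reach, as a shift and turn from the pose measured when the call began, along the tool's axes at that moment; what a row does not reach only later rows make up. A row lasts 1/10 s, in which the tool goes at most 50 mm and 8.59 degrees, less where a joint would pass 70% of its speed; a pose out of reach is approached as far as the arm can. A call with a gripper value outside its range is refused whole. The fingers move at their own pace and stop on an object; "squeeze" is the grip in N (left out, the last holds). Time passes only in rows, so rows that repeat a pose let the fingers close. It gives the time, the measured TCP pose, the force and the opening at its end, in the units of the state.
- state(): the state, without advancing time (a new reading comes with each control period).
- snapshot(name): name is "side" or "top" or "wrist"; returns the picture (384x512x3 uint8, red, green, blue); there is no depth.
- calibration(name): a dict with "vfov" (degrees; the focal length in pixels is half the picture's height over the tangent of half this angle, whatever the lens; pixels are square), "cx", "cy" (the principal point, pixels), "view" (4x4, takes a point from world to camera coordinates). Camera axes: x right, y up, looking along -z (the intrinsics and any distortion apply to the point x, -y, -z); pixel columns grow to the right and rows downward; lengths in mm; the calibration is good to about 2 mm. A picture is of the moment at which its call begins: read the wrist's pose just before it. calibration takes no time and is no camera call; for the wrist camera it gives the pose at the moment of the call.
- sign_off(): hands the job in, once; it reports no verdict.
The state is a dict: "time": time; "joint_positions": joint angles; "qvel": joint speeds; "effort": joint torques, N m; "ee_pos": TCP position; "orientation": TCP orientation; "wrist_force": force on the tool from outside, world axes, zero at the start; "torque": the same for the moment, N m; "grip_width": opening from 0.0 (shut) to 1.0 (fully open).
Only numpy, scipy, OpenCV 4.12 (cv2) and the standard library are available. Lean on these libraries where they do the work, as an engineer would, in place of code of your own. Each camera call takes 0.05 s, during which the arm holds its last target.

### The job

Freshen the jars of scented wooden beads for the day: one jar at a time, in the order yellow lid, green lid, blue lid (whichever are there), turn the jar right upside down so the beads tumble, then stand it upright inside the display bay and let go before taking the next. When all are in, hang the loose white gate by both sockets on the bay's two hinge pins, fully down and closed across the front. Do not disturb the goods around.

Things in the scene. Friction and masses are not known exactly. Their poses are not given: they have to be found in the camera images.
- bay: fixed open display bay of brown wood: floor board 160 (x) x 262 (y) x 12 mm; a 6 mm thick rail round the back (+x) and both sides rises 24 mm above it; no roof; front (-x, towards the robot) open. Origin: centre of the board's underside, on the table. Clear floor in its frame: x -0.03 to +0.074, y -0.112 to +0.117. Front left (+y) stop post 38 mm high
- bay_floor (a point): centre of the bay's clear floor, on its upper face, 12 mm above the table; axes as the bay's. Jars may stand anywhere on the clear floor
- pin_low (a point): foot of the lower steel pintle (upright pin, 7 mm in diameter, 14 mm high, tapered tip), on its 6 mm thick bracket, 30 mm above the table. Both brackets reach 16 mm forward (-x) from a 14 mm square post, 106 mm high, at the bay's front right (-y) corner
- pin_high (a point): foot of the upper pintle, the same shape, on the same vertical line, on its 6 mm thick bracket, 90 mm above the table (tip at 104 mm)
- bay_strike (a point): point on top of the floor board at the front left of the bay, where the free end of the closed gate comes to stand
- gate: loose white picket gate leaf, 220 (y) x 105 (z) x 12 (x) mm, 150 g; at the start upright in a slotted stand. Origin: middle of its lower edge, z up. When hung and closed its origin lies at x -0.062, y 0, z 0.012 in the bay's frame, axes the same, lower edge resting on the board
- socket_low (a point): centre of the lower face of the lower brass socket ring (outside 17, bore 11, height 12 mm), at x 0, y -0.119, z 0.0185 on the gate. It must get in between the upper bracket and the lower pin: bring the gate in from the front (-x of the bay), 18 to 35 mm above its seated height, then lower it
- socket_high (a point): centre of the lower face of the upper socket ring, the same shape, at x 0, y -0.119, z 0.0785 on the gate
- gate_free_end (a point): lower corner of the gate at its free end, x 0, y +0.112, z 0 on the gate
- gate_grip (a point): middle of the gate's top edge, z 0.105 on the gate: the top rail, 24 mm high, is best pinched here from above across its 12 mm thickness (gate x); the centre of mass is within 8 mm of it along y
- stand: fixed wooden stand of the gate: board 70 (x) x 170 (y) x 8 mm with two pairs of cheeks 34 mm high at y -0.06 and +0.06; the gate stands in the 16 mm slot between them, lower edge 8 mm above the table. Origin: centre of the underside
- jar_yellow: closed square glass jar of wooden beads with a yellow lid: body 52 x 52 x 54 mm with a heavy wooden base, lid 46 x 46 x 12 mm on top, 66 mm high in all, 160 g, centre of mass about 18 mm above the underside, lid fixed. Origin: centre of its underside, z towards the lid, x and y square to its flat sides. It stands firmly upright, on its lid, or lying on any side. May be absent
- jar_green: closed square glass jar of wooden beads with a green lid: body 52 x 52 x 54 mm with a heavy wooden base, lid 46 x 46 x 12 mm on top, 66 mm high in all, 160 g, centre of mass about 18 mm above the underside, lid fixed. Origin: centre of its underside, z towards the lid, x and y square to its flat sides. It stands firmly upright, on its lid, or lying on any side. May be absent
- jar_blue: closed square glass jar of wooden beads with a blue lid: body 52 x 52 x 54 mm with a heavy wooden base, lid 46 x 46 x 12 mm on top, 66 mm high in all, 160 g, centre of mass about 18 mm above the underside, lid fixed. Origin: centre of its underside, z towards the lid, x and y square to its flat sides. It stands firmly upright, on its lid, or lying on any side. May be absent
- case_pink: loose pink crochet glasses case, 206 x 78 x 23 mm, not to be disturbed (origin: centre of underside)
- case_jade: loose jade green crochet glasses case, 202 x 79 x 24 mm, not to be disturbed
- hairtie_teal: loose teal hair tie on a brown card, 155 x 88 x 16 mm, not to be disturbed
- coasters_plum: loose stack of purple crochet coasters, 115 mm across, 28 mm high, not to be disturbed
Not all that is in view belongs to the job. Leave any pink look-alike of the jar_blue alone.

How it is judged (in metres and radians):
On the way, in this order (a step that is already met when the one before it is completed fails the run):
1. the yellow-lidded jar is upside down (within 25 degrees) (angle between jar_yellow's own z axis and vertical above 2.7 rad), for 0.3 s.
2. the yellow-lidded jar stands upright and released on the floor of the bay (angle between jar_yellow's own z axis and vertical below 0.1 rad and x of jar_yellow in the frame of bay between -0.045 and 0.078 m and y of jar_yellow in the frame of bay between -0.128 and 0.128 m and z of jar_yellow in the frame of bay between 0.005 and 0.018 m and contact force between jar_yellow and the fingers below 0.1 N), for 0.3 s.
3. the green-lidded jar is upside down (within 25 degrees) (angle between jar_green's own z axis and vertical above 2.7 rad), for 0.3 s.
4. the green-lidded jar stands upright and released on the floor of the bay (angle between jar_green's own z axis and vertical below 0.1 rad and x of jar_green in the frame of bay between -0.045 and 0.078 m and y of jar_green in the frame of bay between -0.128 and 0.128 m and z of jar_green in the frame of bay between 0.005 and 0.018 m and contact force between jar_green and the fingers below 0.1 N), for 0.3 s.
5. the blue-lidded jar is upside down (within 25 degrees) (angle between jar_blue's own z axis and vertical above 2.7 rad), for 0.3 s.
6. the blue-lidded jar stands upright and released on the floor of the bay (angle between jar_blue's own z axis and vertical below 0.1 rad and x of jar_blue in the frame of bay between -0.045 and 0.078 m and y of jar_blue in the frame of bay between -0.128 and 0.128 m and z of jar_blue in the frame of bay between 0.005 and 0.018 m and contact force between jar_blue and the fingers below 0.1 N), for 0.3 s.
7. the gate hangs on both hinge pins, closed across the front of the bay (distance between socket_low and pin_low below 0.005 m and distance between socket_high and pin_high below 0.005 m and horizontal distance between gate_free_end and bay_strike below 0.02 m), for 0.3 s.
At the end, for the whole second after the job is handed in: Every jar present stands upright (within 6 degrees) on the floor of the bay, inside its rails; both gate sockets are down over their pins (each socket's lower face within 5 mm of the pin's foot) and the gate's free end is within 20 mm of the strike point; all at rest and released (all of step 7 and angle between each of jar_yellow, jar_green, jar_blue's own z axis and vertical below 0.1 rad and x of jar_yellow in the frame of bay between -0.045 and 0.078 m and y of jar_yellow in the frame of bay between -0.128 and 0.128 m and z of jar_yellow in the frame of bay between 0.005 and 0.018 m and x of jar_green in the frame of bay between -0.045 and 0.078 m and y of jar_green in the frame of bay between -0.128 and 0.128 m and z of jar_green in the frame of bay between 0.005 and 0.018 m and x of jar_blue in the frame of bay between -0.045 and 0.078 m and y of jar_blue in the frame of bay between -0.128 and 0.128 m and z of jar_blue in the frame of bay between 0.005 and 0.018 m and linear speed of each of jar_yellow, jar_green, jar_blue, gate below 0.02 m/s); the robot touches nothing.
It fails at once if goods around the work are pushed more than 30 mm (distance of any of case_pink, coasters_plum, hairtie_teal, case_jade from where it was at the start of the episode above 0.03 m).
Of jar_yellow, jar_green, jar_blue only 1 to 2 are there at a start; the rules pass over those that are not, and their reading is None.
At some moment in a run one of jar_yellow, jar_green, jar_blue may be knocked a few centimetres aside while the robot is not near it.
It also fails if it takes over 210 s, if anything falls off the work surface, if the arm or the gripper's body presses on something with over 40 N, if the wrist force passes 120 N, or if a joint passes its speed limit or range.

## Working session

There is one attempt and no reset: what is moved stays moved. The work goes in short steps, Python scripts to look and compute and a tool call to move; the robot and the scene stay as the last step left them, time stands still between calls to the robot, and variables do not carry over. Pictures are saved under pics/ and viewed, and the job is handed in when it is done.

Besides the shell and the picture viewer there is one more tool, called after "Emit:" in YAML: its name, and indented under it one key for each argument. step_arm: Moves the arm, as the interface text tells. Its arguments: {"type":"object","properties":{"targets":{"type":"array"},"squeeze":{"type":"number"}},"required":["targets"]}

```bash
ls; mkdir -p pics; python3 - <<'E'
from station import *
import cv2
print(state()); print(tip_reach if not callable(tip_reach) else tip_reach())
for n in ["side","top","wrist"]:
    c=calibration(n); print(n,c)
    cv2.imwrite(f"pics/{n}0.png",cv2.cvtColor(snapshot(n),cv2.COLOR_RGB2BGR))
E
```

```text
pics
{'time': 0.0, 'joint_positions': array([-1.25310373,  0.47775462,  0.02233847,  1.55641034, -0.01148364,
        1.10930301, -0.08306452]), 'qvel': array([ 0.00018761, -0.00151526, -0.00022272,  0.00161549, -0.00240296,
       -0.00056089, -0.00031349]), 'effort': array([ 5.42326870e-05, -5.82856965e+01,  1.53470669e+00, -2.72605169e+01,
       -5.43597469e-02,  1.70560973e-02,  1.60756731e-04]), 'ee_pos': array([278.58541838, 614.20917444, 232.72954404]), 'orientation': array([-0.89120308,  1.38245833,  0.88945673]), 'wrist_force': array([-0.18689869, -0.3402918 ,  0.22341555]), 'torque': array([ 0.00936607,  0.01505406, -0.01868589]), 'grip_width': 0.9964167615732133}
11.0
side {'vfov': 48.742106293224126, 'cx': 255.51245102129428, 'cy': 189.70900385686792, 'view': array([[ 9.77632925e-01, -2.10144888e-01, -8.54341862e-03,
        -5.09312021e+02],
       [ 1.30355771e-01,  5.73560562e-01,  8.08724709e-01,
        -1.35485543e+02],
       [-1.65049196e-01, -7.91749587e-01,  5.88125288e-01,
        -1.36448728e+03],
       [ 0.00000000e+00,  0.00000000e+00,  0.00000000e+00,
   
[... 194 characters left out ...]
03e+01],
       [ 9.49147247e-01,  1.46586384e-01,  2.78625079e-01,
        -5.12377739e+02],
       [-2.75870574e-01, -3.92138307e-02,  9.60394555e-01,
        -1.55713071e+03],
       [ 0.00000000e+00,  0.00000000e+00,  0.00000000e+00,
         1.00000000e+00]])}
wrist {'vfov': 60.94512934518886, 'cx': 257.9835346822864, 'cy': 191.04737716081516, 'view': array([[ 4.13298306e-01,  9.10594961e-01, -1.15208109e-03,
        -6.73149939e+02],
       [-8.73565399e-01,  3.96133665e-01, -2.82774845e-01,
         3.48769938e+01],
       [-2.57036971e-01,  1.17876783e-01,  9.59185623e-01,
        -3.91031140e+02],
       [ 0.00000000e+00,  0.00000000e+00,  0.00000000e+00,
         1.00000000e+00]])}
```

View pics/side0.png

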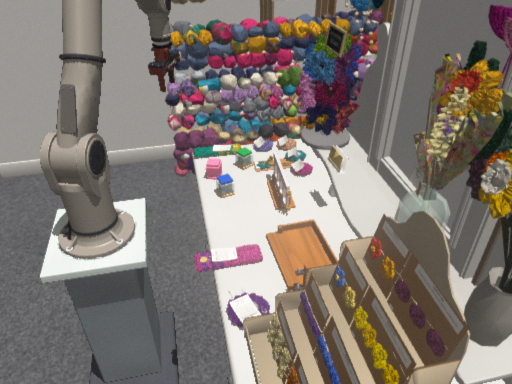

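View pics/top0.png

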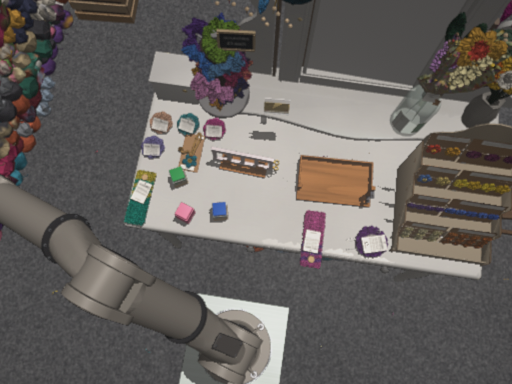

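View pics/wrist0.png

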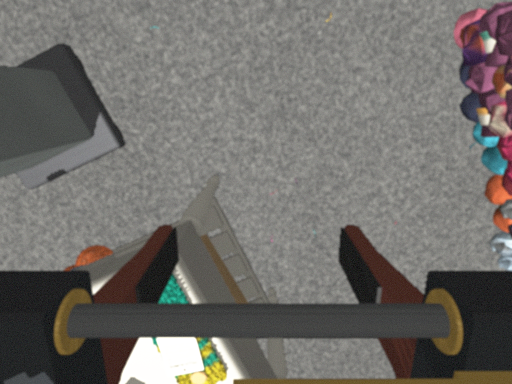

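```bash
cat > h.py <<'E'
import numpy as np, cv2
from station import *
from scipy.spatial.transform import Rotation as R
def cam(n):
    c=calibration(n); f=192/np.tan(np.radians(c['vfov']/2)); return f,c['cx'],c['cy'],np.array(c['view'])
def ray(C,u,v):
    f,cx,cy,V=C; d=np.array([(u-cx)/f,-(v-cy)/f,-1]); Rm=V[:3,:3]; o=-Rm.T@V[:3,3]; return o,Rm.T@d
def onz(C,u,v,z):
    o,d=ray(C,u,v); return o+d*(z-o[2])/d[2]
def proj(C,p):
    f,cx,cy,V=C; q=V[:3,:3]@np.asarray(p,float)+V[:3,3]; return np.array([cx+f*q[0]/-q[2], cy-f*q[1]/-q[2]])
def tri(C1,p1,C2,p2):
    o1,d1=ray(C1,*p1);o2,d2=ray(C2,*p2);d1/=np.linalg.norm(d1);d2/=np.linalg.norm(d2)
    A=np.stack([d1,-d2],1);s=np.linalg.lstsq(A,o2-o1,rcond=None)[0]
    a=o1+s[0]*d1;b=o2+s[1]*d2;return (a+b)/2,np.linalg.norm(a-b)
def crop(n,box,k,out,img=None):
    im=img if img is not None else snapshot(n); x0,y0,x1,y1=box
    c=cv2.resize(im[y0:y1,x0:x1],None,fx=k,fy=k,interpolation=cv2.INTER_CUBIC)
    cv2.imwrite(out,cv2.cvtColor(c,cv2.COLOR_RGB2BGR))
def tcp():
    s=state(); return np.array(s['ee_pos']),R.from_rotvec(s['orientation']).as_matrix()
E
python3 - <<'E'
from h import *
t=cv2.cvtColor(cv2.imread('pics/top0.png'),cv2.COLOR_BGR2RGB)
s=cv2.cvtColor(cv2.imread('pics/side0.png'),cv2.COLOR_BGR2RGB)
crop('top',(120,95,400,275),2.8,'pics/t1.png',t)
crop('side',(180,130,350,300),3.5,'pics/s1.png',s)
E
```

```text
(no output)
```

View pics/t1.png

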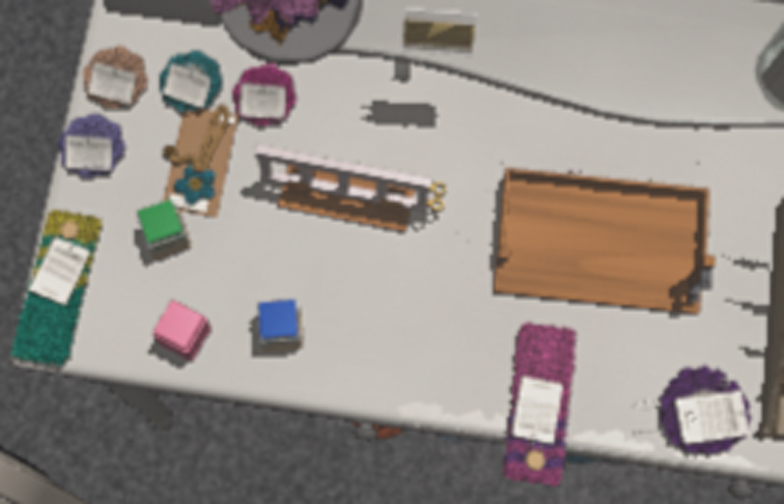

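View pics/s1.png

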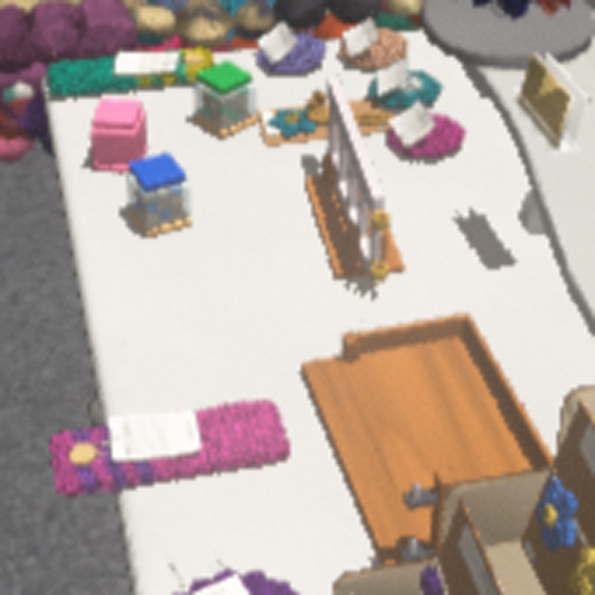

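```bash
cat > m.py <<'E'
from h import *
def lid(im,col):
    hsv=cv2.cvtColor(im,cv2.COLOR_RGB2HSV)
    lo,hi={'green':((50,120,60),(75,255,255)),'blue':((108,150,80),(125,255,255)),'pink':((160,80,120),(178,255,255))}[col]
    return cv2.inRange(hsv,lo,hi)
def blobs(m,amin=60):
    n,l,st,ce=cv2.connectedComponentsWithStats(m)
    return [(st[i,4],ce[i],(l==i).astype(np.uint8)) for i in range(1,n) if st[i,4]>=amin]
E
python3 - <<'E'
from m import *
T=cam('top');S=cam('side')
t=cv2.cvtColor(cv2.imread('pics/top0.png'),cv2.COLOR_BGR2RGB)
s=cv2.cvtColor(cv2.imread('pics/side0.png'),cv2.COLOR_BGR2RGB)
for c in ['green','blue','pink']:
  for n,im,C in (('top',t,T),('side',s,S)):
    for a,ce,mm in blobs(lid(im,c)):
        if not (120<ce[0]<310 and 130<ce[1]<270): continue
        cs=cv2.findContours(mm,0,2)[0][0][:,0,:]
        w=np.array([onz(C,u,v,66)[:2] for u,v in cs],np.float32)
        print(c,n,a,ce.round(1),onz(C,*ce,66).round(1),'rect',[np.round(x,1) for x in cv2.minAreaRect(w)])
E
```

```text
green top 133 [176.5 173.6] [532.6 290.   66. ] rect [array([532.4, 290.2]), array([40.8, 40.2]), np.float64(28.5)]
green side 72 [243.5 151.5] [533.9 278.4  66. ] rect [array([534.2, 279.9]), array([43.2, 49.2]), np.float64(29.4)]
blue top 136 [218.6 208.5] [432.1 123.9  66. ] rect [array([432.1, 124.1]), array([38.8, 37.5]), np.float64(9.8)]
blue side 79 [224.4 178.5] [434.2 113.1  66. ] rect [array([434.8, 112.6]), array([39.7, 43.4]), np.float64(11.9)]
pink top 210 [183.9 211.5] [403.7 238.3  66. ] rect [array([404. , 238.5]), array([50.9, 48.8]), np.float64(71.3)]
pink side 98 [210. 133.] [426.5 455.9  66. ] rect [array([425., 455.]), array([46.7, 93.9]), np.float64(5.4)]
pink side 65 [194.3 134.9] [361.6 454.5  66. ] rect [array([358.2, 442.4]), array([92.5, 41.8]), np.float64(77.0)]
pink side 262 [213.2 168.2] [404.5 187.2  66. ] rect [array([405.4, 187.9]), array([129.4,  53.8]), np.float64(83.3)]
pink side 105 [305.3 169.2] [728.5 106.9  66. ] rect [array([728.4, 106.4]), array([80.4, 40.1]), np.float64(50.7)]
pink side 67 [180.1 170.1] [286.1 201.5  66. ] rect [array([281.6, 206.7]), array([36.9, 69.1]), np.float64(33.9)]
pink side 489 [245.5 255.5] [ 434.  -274.7   66. ] rect [array([ 423.1, -269.9]), array([108.4,  69.4]), np.float64(0.6)]
pink side 111 [197.9 261.9] [ 301.8 -270.4   66. ] rect [array([ 302.6, -269.3]), array([67.9, 19.8]), np.float64(89.5)]
```

```bash
python3 - <<'E'
from h import *
t=cv2.cvtColor(cv2.imread('pics/top0.png'),cv2.COLOR_BGR2RGB)
s=cv2.cvtColor(cv2.imread('pics/side0.png'),cv2.COLOR_BGR2RGB)
crop('top',(285,145,385,220),8,'pics/t2.png',t)
crop('top',(205,140,285,185),9,'pics/t3.png',t)
crop('side',(260,145,310,220),8,'pics/s3.png',s)
crop('side',(260,215,345,300),7,'pics/s2.png',s)
E
```

```text
(no output)
```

View pics/t2.png

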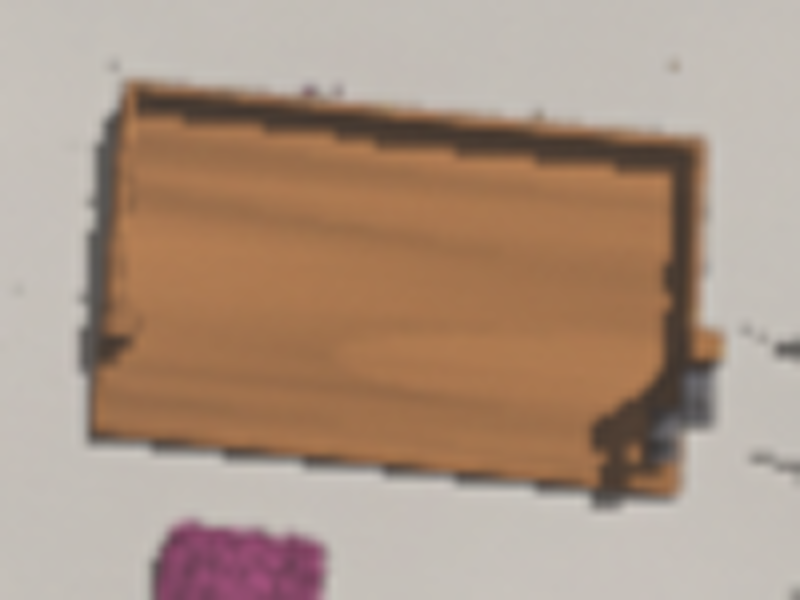

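View pics/t3.png

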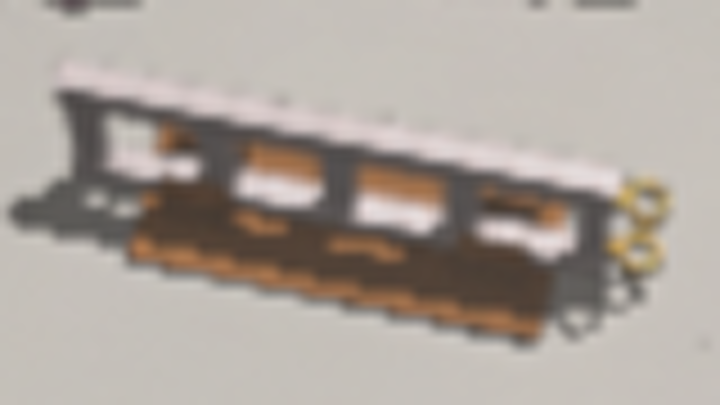

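View pics/s3.png

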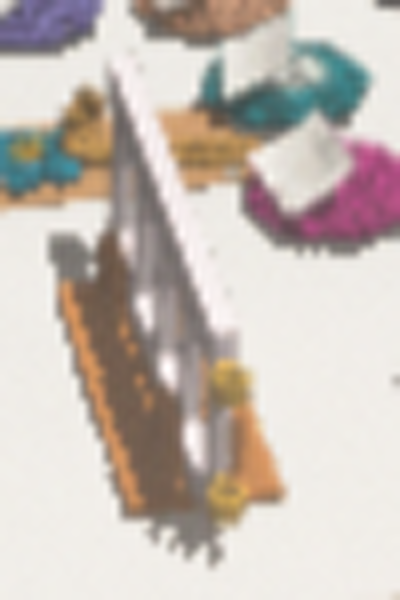

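View pics/s2.png

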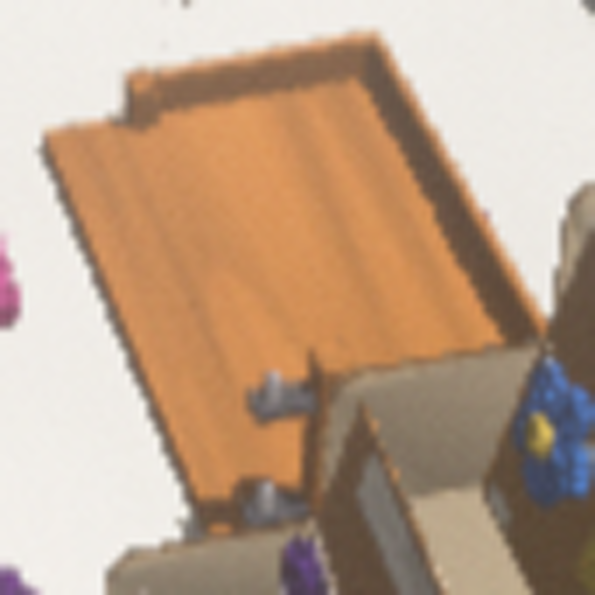

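```bash
python3 - <<'E'
from h import *
T=cam('top');S=cam('side')
def pt(x,y,ox,oy,k): return ((x+.5)/k-.5+ox,(y+.5)/k-.5+oy)
a=lambda x,y:pt(x,y,285,145,8)
b=lambda x,y:pt(x,y,260,215,7)
print('top FL,FR z12',onz(T,*a(92,437),12),onz(T,*a(678,493),12))
print('top BL,BR z36',onz(T,*a(128,85),36),onz(T,*a(706,140),36))
print('side FL z12',onz(S,*b(45,140),12),'BL z36',onz(S,*b(378,38),36),'BR z36',onz(S,*b(545,335),36))
g=lambda x,y:pt(x,y,205,140,9)
print('gate top L end, R end z113', onz(T,*g(62,72),113),onz(T,*g(620,183),113))
q=lambda x,y:pt(x,y,260,145,8)
print('side gate top L,R', onz(S,*q(115,68),113),onz(S,*q(232,340),113))
print('sock hi', tri(T,g(645,200),S,q(230,382)), 'lo',tri(T,g(638,250),S,q(227,495)))
print('stand front corners z8', onz(T,*g(133,258),8),onz(T,*g(535,338),8))
E
```

```text
top FL,FR z12 [ 519.873163   -135.23000225   12.        ] [ 533.95731892 -394.01789453   12.        ]
top BL,BR z36 [ 677.60600054 -129.02148552   36.        ] [ 691.1595209  -387.41253064   36.        ]
side FL z12 [ 523.54776888 -144.96769833   12.        ] BL z36 [ 680.5714953  -137.07781158   36.        ] BR z36 [ 687.18367008 -328.653344     36.        ]
gate top L end, R end z113 [629.18592068 179.87801044 113.        ] [617.30552216 -36.47266239 113.        ]
side gate top L,R [625.71658973 165.70416938 113.        ] [619.96790132 -49.19409692 113.        ]
sock hi (array([620.49056882, -46.62885366,  90.00646634]), np.float64(0.5140297332460658)) lo (array([620.92639932, -46.46464381,  31.10411201]), np.float64(1.699581732228576))
stand front corners z8 [593.60271335 153.78181893   8.        ] [584.92064896 -10.82155134   8.        ]
```

```bash
cat >> h.py <<'E'
def goto(p,yawjaw,Rt=None):
    """print shift (tool axes) and rotvec (tool axes, deg) to reach TCP p, tool down with jaw axis yaw (deg)"""
    P,Rm=tcp()
    if Rt is None:
        best=None
        for y in (yawjaw,yawjaw+180):
            a=np.radians(y); z=np.array([np.cos(a),np.sin(a),0]); x=np.array([0,0,-1.]); Y=np.cross(z,x)
            Q=np.stack([x,Y,z],1); w=R.from_matrix(Rm.T@Q).as_rotvec(degrees=True)
            if best is None or np.linalg.norm(w)<np.linalg.norm(best): best=w
        w=best
    else: w=R.from_matrix(Rm.T@Rt).as_rotvec(degrees=True)
    d=Rm.T@(np.asarray(p,float)-P)
    print('shift',d.round(1),'turn',w.round(2),'rows>=',np.ceil(max(np.linalg.norm(d)/50,np.linalg.norm(w)/8.59)))
def st():
    s=state();P,Rm=tcp(); print('t',round(s['time'],2),'q',np.round(s['joint_positions'],3),'P',P.round(1),'x',Rm[:,0].round(3),'z',Rm[:,2].round(3),'F',np.round(s['wrist_force'],1),'g',round(s['grip_width'],3))
E
python3 - <<'E'
from h import *
st(); P,Rm=tcp(); print(Rm.round(3))
f,cx,cy,V=cam('wrist'); o=-V[:3,:3].T@V[:3,3]; print('cam in tool',(Rm.T@(o-P)).round(1)); print('cam axes in tool (rows x,y,z)',(V[:3,:3]@Rm).round(3))
goto((500,240,260),28.5)
E
```

```text
t 0.15 q [-1.253  0.478  0.022  1.556 -0.012  1.109 -0.083] P [278.6 614.3 232.9] x [-0.    -0.001 -1.   ] z [ 0.413  0.911 -0.001] F [ 0.6  0.4 -0.1] g 1.007
[[-0.    -0.911  0.413]
 [-0.001  0.413  0.911]
 [-1.    -0.    -0.001]]
cam in tool [-151.4   76.9   -1.1]
cam axes in tool (rows x,y,z) [[-0.    -0.     1.   ]
 [ 0.283  0.959  0.   ]
 [-0.959  0.283 -0.   ]]
shift [ -26.7 -356.2 -249.5] turn [ 3.71e+01 -7.00e-02  3.00e-02] rows>= 9.0
```

Emit:
step_arm:
  targets:
    - {"wx": 8,"x": -40,"y": -40,"z": -24,"jaw": 1}
    - {"wx": 16,"x": -40,"y": -85,"z": -50,"jaw": 1}
    - {"wx": 24,"x": -40,"y": -130,"z": -75,"jaw": 1}
    - {"wx": 32,"x": -40,"y": -175,"z": -100,"jaw": 1}
    - {"wx": 37,"x": -40,"y": -220,"z": -125,"jaw": 1}
    - {"wx": 37,"x": -40,"y": -265,"z": -150,"jaw": 1}
    - {"wx": 37,"x": -35,"y": -300,"z": -180,"jaw": 1}
    - {"wx": 37,"x": -30,"y": -330,"z": -195,"jaw": 1}

```text
invalid input
```

```bash
python3 - <<'E'
from h import *
st(); goto((532,288,260),28.5)
E
```

```text
t 0.15 q [-1.253  0.478  0.022  1.556 -0.012  1.109 -0.083] P [278.6 614.3 232.9] x [-0.    -0.001 -1.   ] z [ 0.413  0.911 -0.001] F [ 0.6  0.4 -0.1] g 1.007
shift [ -26.8 -365.5 -192.6] turn [ 3.71e+01 -7.00e-02  3.00e-02] rows>= 9.0
```

Emit:
step_arm:
  targets:
    - {"wx": 8,"wy": 0,"wz": 0,"x": -30,"y": -42,"z": -22,"jaw": 1}
    - {"wx": 16,"wy": 0,"wz": 0,"x": -30,"y": -85,"z": -45,"jaw": 1}
    - {"wx": 24,"wy": 0,"wz": 0,"x": -30,"y": -130,"z": -68,"jaw": 1}
    - {"wx": 32,"wy": 0,"wz": 0,"x": -30,"y": -175,"z": -92,"jaw": 1}
    - {"wx": 37,"wy": 0,"wz": 0,"x": -30,"y": -220,"z": -115,"jaw": 1}
    - {"wx": 37,"wy": 0,"wz": 0,"x": -30,"y": -265,"z": -140,"jaw": 1}
    - {"wx": 37,"wy": 0,"wz": 0,"x": -30,"y": -310,"z": -165,"jaw": 1}
    - {"wx": 37,"wy": 0,"wz": 0,"x": -30,"y": -350,"z": -185,"jaw": 1}
  squeeze: 30

```text
time: 0.95
ee_pos: [519.4, 302.3, 263.2]
orientation: [-0.392, 1.536, 0.391]
wrist_force: [0.5, 1.4, -0.1]
grip_width: 0.999
```

```bash
python3 - <<'E'
from h import *
st(); goto((532,288,260),28.5)
E
```

```text
t 0.95 q [-0.848  0.334  0.279  1.72  -0.101  1.102 -0.039] P [519.4 302.3 263.2] x [-0.001 -0.001 -1.   ] z [ 0.878  0.479 -0.001] F [ 0.5  1.4 -0.1] g 0.999
shift [  3.2 -18.6   4.2] turn [ 0.12 -0.07  0.04] rows>= 1.0
```

Emit:
step_arm:
  targets:
    - {"wx": 0,"wy": 0,"wz": 0,"x": 3,"y": -19,"z": 4,"jaw": 1}
    - {"wx": 0,"wy": 0,"wz": 0,"x": 3,"y": -19,"z": 4,"jaw": 1}

```text
time: 1.15
ee_pos: [534.3, 282.8, 259.8]
orientation: [-0.388, 1.537, 0.383]
wrist_force: [0.4, 0.4, -0.6]
grip_width: 0.999
```

```bash
python3 - <<'E'
from m import *
st(); C=cam('wrist'); im=snapshot('wrist'); cv2.imwrite('pics/w1.png',im[:,:,::-1])
for a,ce,mm in blobs(lid(im,'green'),400):
    cs=cv2.findContours(mm,0,2)[0][0][:,0,:]
    w=np.array([onz(C,u,v,66)[:2] for u,v in cs],np.float32)
    print(a,ce.round(1),onz(C,*ce,66).round(1),'rect',[np.round(x,1) for x in cv2.minAreaRect(w)])
E
```

```text
t 1.15 q [-0.816  0.344  0.29   1.716 -0.105  1.099 -0.002] P [534.3 282.8 259.8] x [-0.    -0.003 -1.   ] z [ 0.881  0.473 -0.002] F [ 0.4  0.4 -0.6] g 0.999
1620 [263.4 162.2] [535.7 290.9  66. ] rect [array([535.6, 290.4]), array([43. , 43.9]), np.float64(29.4)]
```

View pics/w1.png

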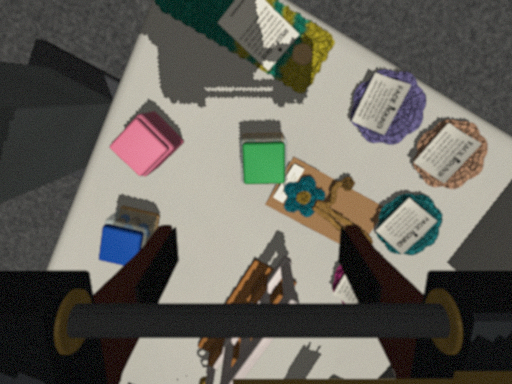

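```bash
python3 - <<'E'
from h import *
goto((535,290.5,34),29)
E
```

```text
shift [225.8   3.3   4.8] turn [-0.59 -0.11  0.07] rows>= 5.0
```

Emit:
step_arm:
  targets:
    - {"wx": -0.6,"wy": 0,"wz": 0,"x": 30,"y": 3.3,"z": 4.8,"jaw": 1}
    - {"wx": -0.6,"wy": 0,"wz": 0,"x": 75,"y": 3.3,"z": 4.8,"jaw": 1}
    - {"wx": -0.6,"wy": 0,"wz": 0,"x": 120,"y": 3.3,"z": 4.8,"jaw": 1}
    - {"wx": -0.6,"wy": 0,"wz": 0,"x": 160,"y": 3.3,"z": 4.8,"jaw": 1}
    - {"wx": -0.6,"wy": 0,"wz": 0,"x": 195,"y": 3.3,"z": 4.8,"jaw": 1}
    - {"wx": -0.6,"wy": 0,"wz": 0,"x": 215,"y": 3.3,"z": 4.8,"jaw": 1}
    - {"wx": -0.6,"wy": 0,"wz": 0,"x": 226,"y": 3.3,"z": 4.8,"jaw": 1}
    - {"wx": -0.6,"wy": 0,"wz": 0,"x": 226,"y": 3.3,"z": 4.8,"jaw": 1}

```text
time: 2.0
ee_pos: [533.4, 291.5, 32.5]
orientation: [-0.4, 1.538, 0.397]
wrist_force: [0.0, 0.5, -0.1]
grip_width: 0.999
```

Emit:
step_arm:
  targets:
    - {"wx": 0,"wy": 0,"wz": 0,"x": 0,"y": 0,"z": 0,"jaw": 0.3}
    - {"wx": 0,"wy": 0,"wz": 0,"x": 0,"y": 0,"z": 0,"jaw": 0.3}
    - {"wx": 0,"wy": 0,"wz": 0,"x": 0,"y": 0,"z": 0,"jaw": 0.3}
    - {"wx": 0,"wy": 0,"wz": 0,"x": 0,"y": 0,"z": 0,"jaw": 0.3}
    - {"wx": 0,"wy": 0,"wz": 0,"x": 0,"y": 0,"z": 0,"jaw": 0.3}
    - {"wx": 0,"wy": 0,"wz": 0,"x": 0,"y": 0,"z": 0,"jaw": 0.3}
  squeeze: 30

```text
time: 2.6
ee_pos: [534.1, 291.8, 33.2]
orientation: [-0.399, 1.537, 0.398]
wrist_force: [-0.1, 0.4, 3.3]
grip_width: 0.593
```

```bash
python3 - <<'E'
from h import *
st()
E
```

```text
t 2.6 q [-0.759  0.628  0.21   1.867 -0.199  0.669  0.077] P [534.1 291.8  33.2] x [-0.002 -0.002 -1.   ] z [ 0.874  0.487 -0.003] F [-0.1  0.4  3.3] g 0.593
```

```bash
python3 - <<'E'
from h import *
goto((535,290,300),29)
goto((560,200,400),15)
E
```

```text
shift [-266.8   -2.2   -0.9] turn [ 0.12 -0.18  0.03] rows>= 6.0
shift [-366.7  -93.   -23.2] turn [14.12 -0.17  0.05] rows>= 8.0
```

Emit:
step_arm:
  targets:
    - {"wx": 0,"wy": 0,"wz": 0,"x": -15,"y": 0,"z": 0,"jaw": 0.3}
    - {"wx": 0,"wy": 0,"wz": 0,"x": -45,"y": 0,"z": 0,"jaw": 0.3}
    - {"wx": 0,"wy": 0,"wz": 0,"x": -85,"y": -2,"z": 0,"jaw": 0.3}
    - {"wx": 2,"wy": 0,"wz": 0,"x": -130,"y": -10,"z": -3,"jaw": 0.3}
    - {"wx": 5,"wy": 0,"wz": 0,"x": -175,"y": -25,"z": -8,"jaw": 0.3}
    - {"wx": 8,"wy": 0,"wz": 0,"x": -220,"y": -42,"z": -12,"jaw": 0.3}
    - {"wx": 11,"wy": 0,"wz": 0,"x": -260,"y": -65,"z": -18,"jaw": 0.3}
    - {"wx": 14,"wy": 0,"wz": 0,"x": -300,"y": -90,"z": -23,"jaw": 0.3}
  squeeze: 40

```text
time: 3.4
ee_pos: [557.7, 201.6, 335.9]
orientation: [-0.207, 1.564, 0.205]
wrist_force: [1.3, 1.5, -2.3]
grip_width: 0.589
```

```bash
python3 - <<'E'
from h import *
st();goto((575,40,505),4)
E
```

```text
t 3.4 q [-0.759  0.271  0.387  1.647 -0.107  1.247 -0.088] P [557.7 201.6 335.9] x [-0.003 -0.001 -1.   ] z [ 0.966  0.259 -0.003] F [ 1.3  1.5 -2.3] g 0.589
shift [-168.9 -160.6  -25.7] turn [11.03 -0.16  0.05] rows>= 5.0
```

Emit:
step_arm:
  targets:
    - {"wx": 2,"wy": 0,"wz": 0,"x": -30,"y": -28,"z": -4,"jaw": 0.3}
    - {"wx": 4,"wy": 0,"wz": 0,"x": -60,"y": -56,"z": -8,"jaw": 0.3}
    - {"wx": 6,"wy": 0,"wz": 0,"x": -90,"y": -84,"z": -12,"jaw": 0.3}
    - {"wx": 8,"wy": 0,"wz": 0,"x": -120,"y": -112,"z": -17,"jaw": 0.3}
    - {"wx": 10,"wy": 0,"wz": 0,"x": -145,"y": -138,"z": -22,"jaw": 0.3}
    - {"wx": 11,"wy": 0,"wz": 0,"x": -169,"y": -161,"z": -26,"jaw": 0.3}
    - {"wx": 11,"wy": 0,"wz": 0,"x": -169,"y": -161,"z": -26,"jaw": 0.3}

```text
time: 4.1
ee_pos: [575.1, 34.5, 509.4]
orientation: [-0.05, 1.567, 0.048]
wrist_force: [-0.1, -1.5, -0.9]
grip_width: 0.59
```

```bash
python3 - <<'E'
from h import *
st()
E
```

```text
t 4.1 q [-0.592  0.187  0.526  1.384 -0.092  1.592 -0.012] P [575.1  34.5 509.4] x [ 0.003 -0.001 -1.   ] z [0.998 0.063 0.003] F [-0.1 -1.5 -0.9] g 0.59
```

Emit:
step_arm:
  targets:
    - {"wx": 0,"wy": 0,"wz": 7,"x": 3,"y": 41,"z": 0,"jaw": 0.3}
    - {"wx": 0,"wy": 0,"wz": 14,"x": -10,"y": 82,"z": 0,"jaw": 0.3}
    - {"wx": 0,"wy": 0,"wz": 20,"x": -20,"y": 116,"z": 0,"jaw": 0.3}
    - {"wx": 0,"wy": 0,"wz": 20,"x": -20,"y": 116,"z": 0,"jaw": 0.3}

```text
time: 4.5
ee_pos: [566.6, 152.9, 529.0]
orientation: [0.224, 1.562, 0.327]
wrist_force: [-0.6, 0.7, -1.5]
grip_width: 0.591
```

```bash
python3 - <<'E'
from h import *
st()
E
```

```text
t 4.5 q [-0.568  0.185  0.481  1.382 -0.436  1.582 -0.036] P [566.6 152.9 529. ] x [-0.021  0.343 -0.939] z [0.998 0.066 0.002] F [-0.6  0.7 -1.5] g 0.591
```

Emit:
step_arm:
  targets:
    - {"wx": 0,"wy": 0,"wz": -8,"x": -3,"y": -47,"z": 0,"jaw": 0.3}
    - {"wx": 0,"wy": 0,"wz": -16,"x": -13,"y": -94,"z": 0,"jaw": 0.3}
    - {"wx": 0,"wy": 0,"wz": -24,"x": -29,"y": -138,"z": 0,"jaw": 0.3}
    - {"wx": 0,"wy": 0,"wz": -32,"x": -52,"y": -180,"z": 0,"jaw": 0.3}
    - {"wx": 0,"wy": 0,"wz": -40,"x": -80,"y": -218,"z": 0,"jaw": 0.3}
    - {"wx": 0,"wy": 0,"wz": -48,"x": -112,"y": -253,"z": 0,"jaw": 0.3}
    - {"wx": 0,"wy": 0,"wz": -56,"x": -150,"y": -282,"z": 0,"jaw": 0.3}
    - {"wx": 0,"wy": 0,"wz": -64,"x": -191,"y": -306,"z": 0,"jaw": 0.3}

```text
time: 5.3
ee_pos: [589.3, -201.1, 604.2]
orientation: [-0.652, 1.459, -0.554]
wrist_force: [0.5, -0.4, -2.3]
grip_width: 0.59
```

```bash
python3 - <<'E'
from h import *
st()
E
```

```text
t 5.3 q [-0.644  0.193  0.616  1.383  0.663  1.574  0.039] P [ 589.3 -201.1  604.2] x [ 0.046 -0.697 -0.715] z [ 0.998  0.066 -0.   ] F [ 0.5 -0.4 -2.3] g 0.59
```

Emit:
step_arm:
  targets:
    - {"wx": 0,"wy": 0,"wz": -8,"x": -3,"y": -47,"z": 0,"jaw": 0.3}
    - {"wx": 0,"wy": 0,"wz": -16,"x": -13,"y": -94,"z": 0,"jaw": 0.3}
    - {"wx": 0,"wy": 0,"wz": -24,"x": -29,"y": -138,"z": 0,"jaw": 0.3}
    - {"wx": 0,"wy": 0,"wz": -32,"x": -52,"y": -180,"z": 0,"jaw": 0.3}
    - {"wx": 0,"wy": 0,"wz": -40,"x": -80,"y": -218,"z": 0,"jaw": 0.3}
    - {"wx": 0,"wy": 0,"wz": -48,"x": -112,"y": -253,"z": 0,"jaw": 0.3}
    - {"wx": 0,"wy": 0,"wz": -56,"x": -150,"y": -282,"z": 0,"jaw": 0.3}
    - {"wx": 0,"wy": 0,"wz": -64,"x": -191,"y": -306,"z": 0,"jaw": 0.3}

```text
time: 6.1
ee_pos: [594.8, -285.6, 956.3]
orientation: [-1.468, 0.981, -1.398]
wrist_force: [-0.8, -1.6, -1.3]
grip_width: 0.592
```

```bash
python3 - <<'E'
from h import *
st()
E
```

```text
t 6.1 q [-0.742  0.208  0.764  1.355  1.75   1.485  0.04 ] P [ 594.8 -285.6  956.3] x [ 0.063 -0.945  0.321] z [ 0.998  0.066 -0.001] F [-0.8 -1.6 -1.3] g 0.592
```

Emit:
step_arm:
  targets:
    - {"wx": 0,"wy": 0,"wz": -8,"x": -3,"y": -47,"z": 0,"jaw": 0.3}
    - {"wx": 0,"wy": 0,"wz": -16,"x": -13,"y": -94,"z": 0,"jaw": 0.3}
    - {"wx": 0,"wy": 0,"wz": -24,"x": -29,"y": -138,"z": 0,"jaw": 0.3}
    - {"wx": 0,"wy": 0,"wz": -32,"x": -52,"y": -180,"z": 0,"jaw": 0.3}
    - {"wx": 0,"wy": 0,"wz": -40,"x": -80,"y": -218,"z": 0,"jaw": 0.3}
    - {"wx": 0,"wy": 0,"wz": -48,"x": -112,"y": -253,"z": 0,"jaw": 0.3}
    - {"wx": 0,"wy": 0,"wz": -56,"x": -150,"y": -282,"z": 0,"jaw": 0.3}
    - {"wx": 0,"wy": 0,"wz": -64,"x": -191,"y": -306,"z": 0,"jaw": 0.3}

```text
time: 6.9
ee_pos: [576.9, -4.4, 1184.6]
orientation: [-2.136, 0.056, -2.121]
wrist_force: [-0.1, -0.8, -1.3]
grip_width: 0.593
```

```bash
python3 - <<'E'
from h import *
st()
E
```

```text
t 6.9 q [-0.87   0.234  0.926  1.337  2.836  1.468 -0.08 ] P [ 576.9   -4.4 1184.6] x [ 0.011 -0.118  0.993] z [ 0.998  0.066 -0.003] F [-0.1 -0.8 -1.3] g 0.593
```

Emit:
step_arm:
  targets:
    - {"wx": 0,"wy": 0,"wz": 0,"x": 0,"y": 0,"z": 0,"jaw": 0.3}
    - {"wx": 0,"wy": 0,"wz": 0,"x": 0,"y": 0,"z": 0,"jaw": 0.3}
    - {"wx": 0,"wy": 0,"wz": 0,"x": 0,"y": 0,"z": 0,"jaw": 0.3}
    - {"wx": 0,"wy": 0,"wz": 0,"x": 0,"y": 0,"z": 0,"jaw": 0.3}
    - {"wx": 0,"wy": 0,"wz": 0,"x": 0,"y": 0,"z": 0,"jaw": 0.3}

```text
time: 7.4
ee_pos: [576.7, -5.1, 1184.6]
orientation: [-2.136, 0.058, -2.121]
wrist_force: [0.4, -0.1, -1.8]
grip_width: 0.591
```

```bash
python3 - <<'E'
from h import *
st()
a=snapshot('top');b=snapshot('wrist')
cv2.imwrite('pics/f1.png',np.hstack([a,b])[:,:,::-1][::1,::1] if 0 else cv2.resize(np.hstack([a,b])[:,:,::-1],(800,300)))
E
```

```text
t 7.4 q [-0.87   0.234  0.926  1.338  2.835  1.468 -0.08 ] P [ 576.7   -5.1 1184.6] x [ 0.011 -0.119  0.993] z [ 0.998  0.066 -0.003] F [ 0.4 -0.1 -1.8] g 0.591
```

View pics/f1.png

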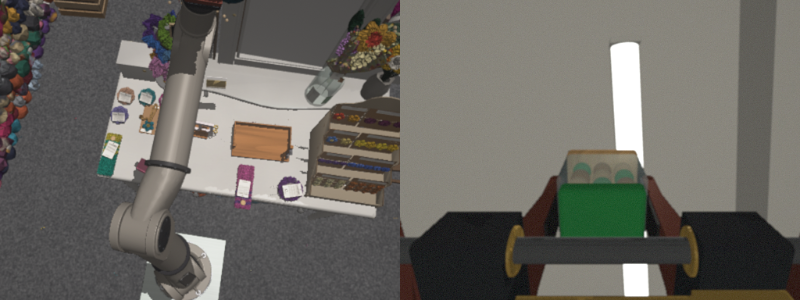

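The wrist picture shows the green jar squarely in the jaws (lid toward palm, pixel ~600,205), upside down. Now turning back.

Emit:
step_arm:
  targets:
    - {"wx": 0,"wy": 0,"wz": 8,"x": -3,"y": 47,"z": 0,"jaw": 0.3}
    - {"wx": 0,"wy": 0,"wz": 16,"x": -13,"y": 94,"z": 0,"jaw": 0.3}
    - {"wx": 0,"wy": 0,"wz": 24,"x": -29,"y": 138,"z": 0,"jaw": 0.3}
    - {"wx": 0,"wy": 0,"wz": 32,"x": -52,"y": 180,"z": 0,"jaw": 0.3}
    - {"wx": 0,"wy": 0,"wz": 40,"x": -80,"y": 218,"z": 0,"jaw": 0.3}
    - {"wx": 0,"wy": 0,"wz": 48,"x": -112,"y": 253,"z": 0,"jaw": 0.3}
    - {"wx": 0,"wy": 0,"wz": 56,"x": -150,"y": 282,"z": 0,"jaw": 0.3}
    - {"wx": 0,"wy": 0,"wz": 64,"x": -191,"y": 306,"z": 0,"jaw": 0.3}

```text
time: 8.3
ee_pos: [594.4, -286.5, 956.4]
orientation: [-1.469, 0.982, -1.398]
wrist_force: [-0.3, -0.4, -0.9]
grip_width: 0.588
```

Emit:
step_arm:
  targets:
    - {"wx": 0,"wy": 0,"wz": 8,"x": -3,"y": 47,"z": 0,"jaw": 0.3}
    - {"wx": 0,"wy": 0,"wz": 16,"x": -13,"y": 94,"z": 0,"jaw": 0.3}
    - {"wx": 0,"wy": 0,"wz": 24,"x": -29,"y": 138,"z": 0,"jaw": 0.3}
    - {"wx": 0,"wy": 0,"wz": 32,"x": -52,"y": 180,"z": 0,"jaw": 0.3}
    - {"wx": 0,"wy": 0,"wz": 40,"x": -80,"y": 218,"z": 0,"jaw": 0.3}
    - {"wx": 0,"wy": 0,"wz": 48,"x": -112,"y": 253,"z": 0,"jaw": 0.3}
    - {"wx": 0,"wy": 0,"wz": 56,"x": -150,"y": 282,"z": 0,"jaw": 0.3}
    - {"wx": 0,"wy": 0,"wz": 64,"x": -191,"y": 306,"z": 0,"jaw": 0.3}

```text
time: 9.1
ee_pos: [587.8, -203.1, 603.5]
orientation: [-0.652, 1.462, -0.555]
wrist_force: [0.2, 0.4, -1.5]
grip_width: 0.591
```

```bash
python3 - <<'E'
from h import *
st(); goto((575,-80,500),0)
E
```

```text
t 9.1 q [-0.641  0.191  0.614  1.387  0.664  1.574  0.04 ] P [ 587.8 -203.1  603.5] x [ 0.043 -0.698 -0.715] z [ 0.998  0.065 -0.003] F [ 0.2  0.4 -1.5] g 0.591
shift [-12.4 160.8  -4.6] turn [ 3.58  1.28 44.36] rows>= 6.0
```

Emit:
step_arm:
  targets:
    - {"wx": 0,"wy": 0,"wz": 8,"x": -3,"y": 47,"z": 0,"jaw": 0.3}
    - {"wx": 0,"wy": 0,"wz": 16,"x": -13,"y": 94,"z": 0,"jaw": 0.3}
    - {"wx": 0,"wy": 0,"wz": 24,"x": -20,"y": 125,"z": 0,"jaw": 0.3}
    - {"wx": 0,"wy": 0,"wz": 32,"x": -20,"y": 150,"z": 0,"jaw": 0.3}
    - {"wx": 0,"wy": 0,"wz": 40,"x": -15,"y": 155,"z": -3,"jaw": 0.3}
    - {"wx": 1,"wy": 0,"wz": 44.3,"x": -12,"y": 160,"z": -4,"jaw": 0.3}
    - {"wx": 1,"wy": 0,"wz": 44.3,"x": -12,"y": 160,"z": -4,"jaw": 0.3}

```text
time: 9.8
ee_pos: [574.8, -84.4, 500.1]
orientation: [-0.034, 1.567, 0.032]
wrist_force: [-0.7, -0.3, -1.4]
grip_width: 0.589
```

```bash
python3 - <<'E'
from h import *
st(); goto((590,-200,350),93)
E
```

```text
t 9.8 q [-0.431  0.201  0.591  1.396 -0.111  1.574  0.192] P [574.8 -84.4 500.1] x [ 0.003 -0.001 -1.   ] z [0.999 0.042 0.003] F [-0.7 -0.3 -1.4] g 0.589
shift [ 150.3 -116.     9.9] turn [ 8.943e+01  2.000e-01 -8.000e-02] rows>= 11.0
```

Emit:
step_arm:
  targets:
    - {"wx": 8,"wy": 0,"wz": 0,"x": 14,"y": -10,"z": 0,"jaw": 0.3}
    - {"wx": 16,"wy": 0,"wz": 0,"x": 28,"y": -20,"z": 1,"jaw": 0.3}
    - {"wx": 24,"wy": 0,"wz": 0,"x": 42,"y": -32,"z": 2,"jaw": 0.3}
    - {"wx": 32,"wy": 0,"wz": 0,"x": 56,"y": -44,"z": 3,"jaw": 0.3}
    - {"wx": 40,"wy": 0,"wz": 0,"x": 70,"y": -55,"z": 4,"jaw": 0.3}
    - {"wx": 48,"wy": 0,"wz": 0,"x": 84,"y": -66,"z": 5,"jaw": 0.3}
    - {"wx": 56,"wy": 0,"wz": 0,"x": 98,"y": -78,"z": 6,"jaw": 0.3}
    - {"wx": 64,"wy": 0,"wz": 0,"x": 110,"y": -88,"z": 7,"jaw": 0.3}

```text
time: 10.6
ee_pos: [586.2, -171.4, 389.5]
orientation: [0.837, 1.4, -0.839]
wrist_force: [1.0, -0.3, -2.1]
grip_width: 0.589
```

```bash
python3 - <<'E'
from h import *
st(); goto((590,-200,350),-87)
E
```

```text
t 10.6 q [-0.407  0.324  0.79   1.544 -0.231  1.368 -0.675] P [ 586.2 -171.4  389.5] x [ 0.002 -0.003 -1.   ] z [ 0.474 -0.881  0.004] F [ 1.  -0.3 -2.1] g 0.589
shift [ 39.6 -10.2  26.8] turn [25.26  0.2  -0.07] rows>= 3.0
```

Emit:
step_arm:
  targets:
    - {"wx": 8,"wy": 0,"wz": 0,"x": 13,"y": -4,"z": 9,"jaw": 0.3}
    - {"wx": 16,"wy": 0,"wz": 0,"x": 26,"y": -7,"z": 18,"jaw": 0.3}
    - {"wx": 25,"wy": 0,"wz": 0,"x": 40,"y": -10,"z": 27,"jaw": 0.3}
    - {"wx": 25,"wy": 0,"wz": 0,"x": 40,"y": -10,"z": 27,"jaw": 0.3}

```text
time: 11.0
ee_pos: [589.7, -199.4, 347.7]
orientation: [1.163, 1.234, -1.171]
wrist_force: [-0.4, 0.4, -2.6]
grip_width: 0.589
```

```bash
python3 - <<'E'
from h import *
st(); 
b=snapshot('wrist'); cv2.imwrite('pics/w2.png',b[:,:,::-1])
C=cam('wrist')
# predicted bay corners from the top camera estimate
c=np.array([605.7,-261.4]);a=np.radians(3.05)
for p in [(-80,131,12),(-80,-131,12),(80,131,36),(80,-131,36),(-62,-119,104),(-62,-119,44)]:
    w=[c[0]+np.cos(a)*p[0]-np.sin(a)*p[1], c[1]+np.sin(a)*p[0]+np.cos(a)*p[1],p[2]]
    print(p,np.round(w,1),proj(C,w).round(1))
E
```

```text
t 11.0 q [-0.403  0.401  0.876  1.582 -0.31   1.307 -0.999] P [ 589.7 -199.4  347.7] x [-0.002 -0.005 -1.   ] z [ 0.057 -0.998  0.005] F [-0.4  0.4 -2.6] g 0.589
(-80, 131, 12) [ 518.8 -134.8   12. ] [212.6 191.7]
(-80, -131, 12) [ 532.8 -396.5   12. ] [380.2 192.7]
(80, 131, 36) [ 678.6 -126.3   36. ] [206.4  83.2]
(80, -131, 36) [ 692.6 -388.    36. ] [400.   84.7]
(-62, -119, 104) [ 550.1 -383.5  104. ] [398.5 199.9]
(-62, -119, 44) [ 550.1 -383.5   44. ] [381.3 187.1]
```

View pics/w2.png

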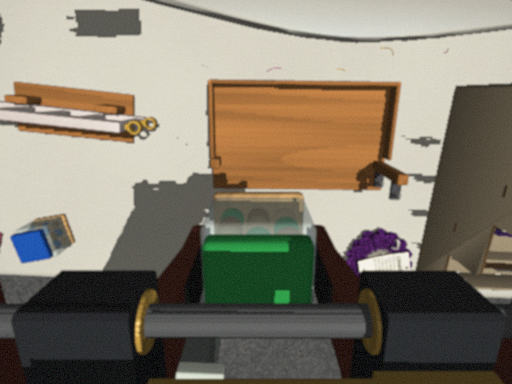

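```bash
python3 - <<'E'
from h import *
goto((627.6,-205.4,47),-87)
E
```

```text
shift [301.8  37.1   7.4] turn [0.49 0.24 0.05] rows>= 7.0
```

Emit:
step_arm:
  targets:
    - {"wx": 0.5,"wy": 0.2,"wz": 0,"x": 30,"y": 12,"z": 3,"jaw": 0.3}
    - {"wx": 0.5,"wy": 0.2,"wz": 0,"x": 70,"y": 25,"z": 6,"jaw": 0.3}
    - {"wx": 0.5,"wy": 0.2,"wz": 0,"x": 115,"y": 37,"z": 7,"jaw": 0.3}
    - {"wx": 0.5,"wy": 0.2,"wz": 0,"x": 160,"y": 37,"z": 7,"jaw": 0.3}
    - {"wx": 0.5,"wy": 0.2,"wz": 0,"x": 200,"y": 37,"z": 7,"jaw": 0.3}
    - {"wx": 0.5,"wy": 0.2,"wz": 0,"x": 235,"y": 37,"z": 7,"jaw": 0.3}
    - {"wx": 0.5,"wy": 0.2,"wz": 0,"x": 260,"y": 37,"z": 7,"jaw": 0.3}
    - {"wx": 0.5,"wy": 0.2,"wz": 0,"x": 270,"y": 37,"z": 7,"jaw": 0.3}

```text
time: 11.85
ee_pos: [627.3, -202.5, 76.8]
orientation: [1.165, 1.24, -1.168]
wrist_force: [0.3, 0.3, -0.8]
grip_width: 0.592
```

```bash
python3 - <<'E'
from h import *
st(); goto((627.6,-205.4,47),-87)
E
```

```text
t 11.85 q [-0.237  0.727  0.671  1.744 -0.567  0.877 -0.826] P [ 627.3 -202.5   76.8] x [-0.004  0.001 -1.   ] z [ 0.058 -0.998 -0.001] F [ 0.3  0.3 -0.8] g 0.592
shift [29.8  0.3  3. ] turn [ 0.34 -0.06  0.22] rows>= 1.0
```

Emit:
step_arm:
  targets:
    - {"wx": 0.3,"wy": 0,"wz": 0.2,"x": 12,"y": 0,"z": 3,"jaw": 0.3}
    - {"wx": 0.3,"wy": 0,"wz": 0.2,"x": 22,"y": 0,"z": 3,"jaw": 0.3}
    - {"wx": 0.3,"wy": 0,"wz": 0.2,"x": 28,"y": 0,"z": 3,"jaw": 0.3}
    - {"wx": 0.3,"wy": 0,"wz": 0.2,"x": 30,"y": 0,"z": 3,"jaw": 0.3}
    - {"wx": 0.3,"wy": 0,"wz": 0.2,"x": 32,"y": 0,"z": 3,"jaw": 0.3}
    - {"wx": 0.3,"wy": 0,"wz": 0.2,"x": 32,"y": 0,"z": 3,"jaw": 0.3}

```text
time: 12.45
ee_pos: [627.7, -205.7, 45.4]
orientation: [1.171, 1.234, -1.169]
wrist_force: [0.1, -0.6, -2.0]
grip_width: 0.589
```

```bash
python3 - <<'E'
from h import *
st()
E
```

```text
t 12.45 q [-0.212  0.766  0.641  1.755 -0.601  0.825 -0.802] P [ 627.7 -205.7   45.4] x [ 0.001  0.001 -1.   ] z [ 0.053 -0.999 -0.001] F [ 0.1 -0.6 -2. ] g 0.589
```

No contact yet; lower by small steps.

Emit:
step_arm:
  targets:
    - {"wx": 0,"wy": 0,"wz": 0,"x": 1,"y": 0,"z": 0,"jaw": 0.3}
    - {"wx": 0,"wy": 0,"wz": 0,"x": 2,"y": 0,"z": 0,"jaw": 0.3}
    - {"wx": 0,"wy": 0,"wz": 0,"x": 2,"y": 0,"z": 0,"jaw": 0.3}

```text
time: 12.75
ee_pos: [627.8, -205.8, 45.2]
orientation: [1.172, 1.234, -1.168]
wrist_force: [-4.2, 3.4, 12.4]
grip_width: 0.587
```

Emit:
step_arm:
  targets:
    - {"wx": 0,"wy": 0,"wz": 0,"x": -0.5,"y": 0,"z": 0,"jaw": 0.3}
    - {"wx": 0,"wy": 0,"wz": 0,"x": -0.5,"y": 0,"z": 0,"jaw": 0.75}
    - {"wx": 0,"wy": 0,"wz": 0,"x": -0.5,"y": 0,"z": 0,"jaw": 0.85}
    - {"wx": 0,"wy": 0,"wz": 0,"x": -0.5,"y": 0,"z": 0,"jaw": 0.85}
    - {"wx": 0,"wy": 0,"wz": 0,"x": -30,"y": 0,"z": 0,"jaw": 0.85}
    - {"wx": 0,"wy": 0,"wz": 0,"x": -70,"y": 0,"z": 0,"jaw": 0.85}
    - {"wx": 0,"wy": 0,"wz": 0,"x": -115,"y": 0,"z": 0,"jaw": 1}
    - {"wx": 0,"wy": 0,"wz": 0,"x": -160,"y": 0,"z": 0,"jaw": 1}

```text
time: 13.55
ee_pos: [627.2, -206.1, 206.5]
orientation: [1.172, 1.235, -1.169]
wrist_force: [1.6, -0.1, 0.2]
grip_width: 0.982
```

```bash
python3 - <<'E'
from m import *
st()
im=snapshot('top'); cv2.imwrite('pics/t4.png',im[:,:,::-1]); C=cam('top')
for c in ('green','blue'):
  for a,ce,mm in blobs(lid(im,c),50):
    if 150<ce[1]<270 and ce[0]<400 : print(c,a,ce,onz(C,*ce,66),onz(C,*ce,78))
E
```

```text
t 13.55 q [-0.303  0.586  0.78   1.658 -0.457  1.089 -0.907] P [ 627.2 -206.1  206.5] x [ 0.     0.002 -1.   ] z [ 0.053 -0.999 -0.002] F [ 1.6 -0.1  0.2] g 0.982
green 90 [321.33333333 167.31111111] [ 632.60363916 -205.04021543   66.        ] [ 628.29171933 -203.90649643   78.        ]
```

View pics/t4.png

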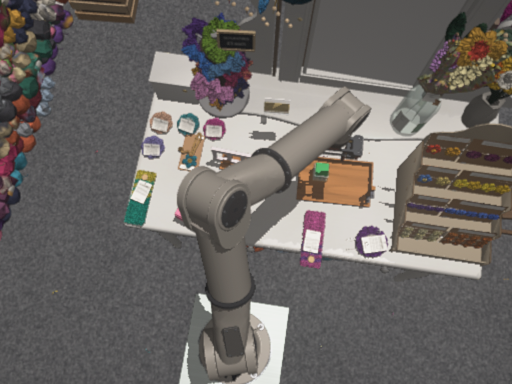

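```bash
python3 - <<'E'
from h import *
goto((450,100,290),-80)
E
```

```text
shift [ -77.6 -163.6 -317.3] turn [-7.01  0.12 -0.64] rows>= 8.0
```

Emit:
step_arm:
  targets:
    - {"wx": 0,"wy": 0,"wz": 0,"x": -35,"y": -10,"z": -15,"jaw": 1}
    - {"wx": -2,"wy": 0,"wz": 0,"x": -60,"y": -30,"z": -55,"jaw": 1}
    - {"wx": -3,"wy": 0,"wz": 0,"x": -77,"y": -50,"z": -98,"jaw": 1}
    - {"wx": -4,"wy": 0,"wz": 0,"x": -77,"y": -72,"z": -142,"jaw": 1}
    - {"wx": -5,"wy": 0,"wz": 0,"x": -77,"y": -94,"z": -186,"jaw": 1}
    - {"wx": -6,"wy": 0,"wz": 0,"x": -77,"y": -116,"z": -230,"jaw": 1}
    - {"wx": -7,"wy": 0,"wz": 0,"x": -77,"y": -138,"z": -274,"jaw": 1}
    - {"wx": -7,"wy": 0,"wz": 0,"x": -77,"y": -163,"z": -317,"jaw": 1}

```text
time: 14.4
ee_pos: [449.5, 101.4, 289.3]
orientation: [1.084, 1.277, -1.072]
wrist_force: [1.5, 1.2, 0.6]
grip_width: 1.002
```

```bash
python3 - <<'E'
from m import *
st()
b=snapshot('wrist');im=b; C=cam('wrist'); cv2.imwrite('pics/w3.png',b[:,:,::-1])
for a,ce,mm in blobs(lid(im,'blue'),300):
    cs=cv2.findContours(mm,0,2)[0][0][:,0,:]
    w=np.array([onz(C,u,v,66)[:2] for u,v in cs],np.float32)
    print(a,ce.round(1),onz(C,*ce,66).round(1),'rect',[np.round(x,1) for x in cv2.minAreaRect(w)])
E
```

```text
t 14.4 q [-1.127  0.033  0.805  2.022 -0.022  1.086 -1.709] P [449.5 101.4 289.3] x [ 0.012 -0.    -1.   ] z [ 0.174 -0.985  0.002] F [1.5 1.2 0.6] g 1.002
1068 [236.1 169.7] [436.3 131.6  66. ] rect [array([434.6, 130.9]), array([37.9, 44.1]), np.float64(14.7)]
```

View pics/w3.png

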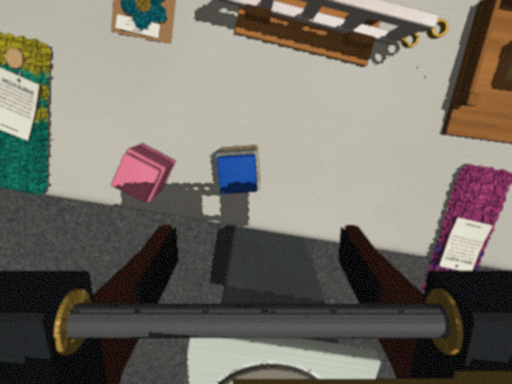

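```bash
python3 - <<'E'
from m import *
st()
C=cam('wrist');b=snapshot('wrist');im=b
crop('',(190,120,290,220),6,'pics/w4.png',b)
hsv=cv2.cvtColor(im,cv2.COLOR_RGB2HSV)
m=cv2.inRange(hsv,(105,120,60),(128,255,255))
for a,ce,mm in blobs(m,300):
    cs=cv2.findContours(mm,0,2)[0][0][:,0,:]
    w=np.array([onz(C,u,v,66)[:2] for u,v in cs],np.float32)
    print(a,ce.round(1),onz(C,*ce,66).round(1),'rect',[np.round(x,1) for x in cv2.minAreaRect(w)], cv2.boundingRect(mm))
t=snapshot('top');T=cam('top')
for a,ce,mm in blobs(lid(t,'blue'),50): print(ce,onz(T,*ce,66))
E
```

```text
t 14.45 q [-1.135  0.03   0.794  2.025 -0.023  1.088 -1.718] P [445.3 108.3 288.6] x [ 0.008  0.002 -1.   ] z [ 0.182 -0.983 -0.   ] F [-2.4  3.  -0.8] g 0.998
1365 [243.3 170.3] [437.2 123.3  66. ] rect [array([436.5, 123.1]), array([44.5, 44. ]), np.float64(14.4)] (224, 152, 39, 39)
```

View pics/w4.png

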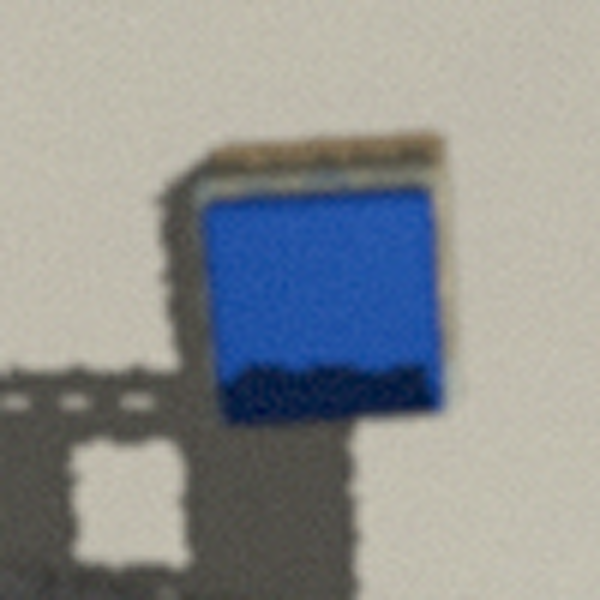

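```bash
python3 - <<'E'
from m import *
snapshot('side')
st()
C=cam('wrist');im=snapshot('wrist')
hsv=cv2.cvtColor(im,cv2.COLOR_RGB2HSV)
m=cv2.inRange(hsv,(105,120,60),(128,255,255))
for a,ce,mm in blobs(m,300):
    cs=cv2.findContours(mm,0,2)[0][0][:,0,:]
    w=np.array([onz(C,u,v,66)[:2] for u,v in cs],np.float32)
    print(a,ce.round(1),onz(C,*ce,66).round(1),'rect',[np.round(x,1) for x in cv2.minAreaRect(w)])
st(); goto((435.5,123.5,34),-77)
E
```

```text
t 14.6 q [-1.125  0.034  0.805  2.02  -0.024  1.087 -1.703] P [450.1 100.8 289.4] x [ 0.011  0.    -1.   ] z [ 0.177 -0.984  0.002] F [ 0.1 -0.5  0.2] g 0.998
1372 [236.  173.6] [437.2 123.2  66. ] rect [array([436.6, 122.9]), array([44.7, 44.5]), np.float64(13.8)]
t 14.65 q [-1.123  0.035  0.806  2.02  -0.024  1.087 -1.702] P [450.8  99.5 289.4] x [ 0.012 -0.001 -1.   ] z [ 0.174 -0.985  0.003] F [ 1.2  0.7 -0.4] g 1.0
shift [255.2 -13.8 -27. ] turn [-3.    0.17 -0.65] rows>= 6.0
```

Emit:
step_arm:
  targets:
    - {"wx": -3,"wy": 0,"wz": -0.6,"x": 30,"y": -13,"z": -26,"jaw": 1}
    - {"wx": -3,"wy": 0,"wz": -0.6,"x": 75,"y": -13.5,"z": -26.5,"jaw": 1}
    - {"wx": -3,"wy": 0,"wz": -0.6,"x": 120,"y": -13.5,"z": -26.5,"jaw": 1}
    - {"wx": -3,"wy": 0,"wz": -0.6,"x": 160,"y": -13.5,"z": -26.5,"jaw": 1}
    - {"wx": -3,"wy": 0,"wz": -0.6,"x": 190,"y": -13.5,"z": -26.5,"jaw": 1}
    - {"wx": -3,"wy": 0,"wz": -0.6,"x": 190,"y": -13.5,"z": -26.5,"jaw": 1}
    - {"wx": -3,"wy": 0,"wz": -0.6,"x": 190,"y": -13.5,"z": -26.5,"jaw": 1}

```text
time: 15.35
ee_pos: [436.0, 121.4, 99.6]
orientation: [1.04, 1.303, -1.044]
wrist_force: [0.1, -0.5, 1.1]
grip_width: 1.0
```

```bash
python3 - <<'E'
from h import *
st(); goto((436,123.2,34),-77)
E
```

```text
t 15.35 q [-0.969  0.374  0.673  2.223 -0.376  0.655 -1.374] P [436.  121.4  99.6] x [ 0.001 -0.004 -1.   ] z [ 0.222 -0.975  0.004] F [ 0.1 -0.5  1.1] g 1.0
shift [65.6  0.3 -2.1] turn [-0.19  0.26 -0.02] rows>= 2.0
```

Emit:
step_arm:
  targets:
    - {"wx": 0,"wy": 0.2,"wz": 0,"x": 25,"y": 0,"z": -2,"jaw": 1}
    - {"wx": 0,"wy": 0.2,"wz": 0,"x": 50,"y": 0,"z": -2,"jaw": 1}
    - {"wx": 0,"wy": 0.2,"wz": 0,"x": 65.5,"y": 0,"z": -2,"jaw": 1}
    - {"wx": 0,"wy": 0.2,"wz": 0,"x": 65.5,"y": 0,"z": -2,"jaw": 1}
    - {"wx": 0,"wy": 0.2,"wz": 0,"x": 65.5,"y": 0,"z": -2,"jaw": 0.3}
    - {"wx": 0,"wy": 0.2,"wz": 0,"x": 65.5,"y": 0,"z": -2,"jaw": 0.3}
    - {"wx": 0,"wy": 0.2,"wz": 0,"x": 65.5,"y": 0,"z": -2,"jaw": 0.3}
    - {"wx": 0,"wy": 0.2,"wz": 0,"x": 65.5,"y": 0,"z": -2,"jaw": 0.3}
  squeeze: 40

```text
time: 16.15
ee_pos: [436.2, 123.4, 34.8]
orientation: [1.043, 1.305, -1.042]
wrist_force: [0.1, -0.3, -0.4]
grip_width: 0.679
```

Emit:
step_arm:
  targets:
    - {"wx": 0,"wy": 0,"wz": 0,"x": 0,"y": 0,"z": 0,"jaw": 0.3}
    - {"wx": 0,"wy": 0,"wz": 0,"x": 0,"y": 0,"z": 0,"jaw": 0.3}
    - {"wx": 0,"wy": 0,"wz": 0,"x": 0,"y": 0,"z": 0,"jaw": 0.3}

```text
time: 16.45
ee_pos: [436.3, 123.6, 35.1]
orientation: [1.044, 1.305, -1.041]
wrist_force: [-1.7, 0.4, 5.8]
grip_width: 0.595
```

```bash
python3 - <<'E'
from h import *
st(); goto((575,20,505),-77)
E
```

```text
t 16.45 q [-0.852  0.497  0.539  2.25  -0.522  0.513 -1.251] P [436.3 123.6  35.1] x [ 0.002  0.    -1.   ] z [ 0.222 -0.975  0.   ] F [-1.7  0.4  5.8] g 0.595
shift [-469.7  113.2  131.9] turn [-0.17  0.01 -0.12] rows>= 11.0
```

Emit:
step_arm:
  targets:
    - {"wx": 0,"wy": 0,"wz": 0,"x": -15,"y": 0,"z": 0,"jaw": 0.3}
    - {"wx": 0,"wy": 0,"wz": 0,"x": -50,"y": 0,"z": 0,"jaw": 0.3}
    - {"wx": 0,"wy": 0,"wz": 0,"x": -95,"y": 5,"z": 5,"jaw": 0.3}
    - {"wx": 2,"wy": 0,"wz": 0,"x": -140,"y": 15,"z": 15,"jaw": 0.3}
    - {"wx": 3,"wy": 0,"wz": 0,"x": -180,"y": 30,"z": 30,"jaw": 0.3}
    - {"wx": 4,"wy": 0,"wz": 0,"x": -220,"y": 45,"z": 45,"jaw": 0.3}
    - {"wx": 5,"wy": 0,"wz": 0,"x": -260,"y": 60,"z": 60,"jaw": 0.3}
    - {"wx": 6,"wy": 0,"wz": 0,"x": -300,"y": 75,"z": 75,"jaw": 0.3}

```text
time: 17.25
ee_pos: [525.5, 66.3, 336.8]
orientation: [1.123, 1.262, -1.12]
wrist_force: [0.9, 0.6, -1.9]
grip_width: 0.591
```

```bash
python3 - <<'E'
from h import *
st(); goto((575,20,505),-88)
E
```

```text
t 17.25 q [-1.013  0.185  0.902  1.811 -0.155  1.217 -1.518] P [525.5  66.3 336.8] x [ 0.002  0.001 -1.   ] z [ 0.118 -0.993 -0.001] F [ 0.9  0.6 -1.9] g 0.591
shift [-168.2   44.    51.8] turn [ 4.79 -0.04 -0.1 ] rows>= 4.0
```

```bash
python3 - <<'E'
from h import *
goto((555,150,505),-75)
E
```

```text
shift [-168.1   39.5  -79.7] turn [-8.21 -0.03 -0.1 ] rows>= 4.0
```

Emit:
step_arm:
  targets:
    - {"wx": -1.5,"wy": 0,"wz": 0,"x": -35,"y": 8,"z": -16,"jaw": 0.3}
    - {"wx": -3,"wy": 0,"wz": 0,"x": -70,"y": 16,"z": -32,"jaw": 0.3}
    - {"wx": -5,"wy": 0,"wz": 0,"x": -105,"y": 24,"z": -48,"jaw": 0.3}
    - {"wx": -7,"wy": 0,"wz": 0,"x": -140,"y": 32,"z": -64,"jaw": 0.3}
    - {"wx": -8,"wy": 0,"wz": 0,"x": -168,"y": 39,"z": -79,"jaw": 0.3}
    - {"wx": -8,"wy": 0,"wz": 0,"x": -168,"y": 39,"z": -79,"jaw": 0.3}

```text
time: 17.85
ee_pos: [555.9, 152.1, 507.3]
orientation: [1.018, 1.318, -1.009]
wrist_force: [-0.3, 0.3, -1.4]
grip_width: 0.583
```

```bash
python3 - <<'E'
from h import *
st()
E
```

```text
t 17.85 q [-1.053  0.22   0.868  1.404 -0.168  1.588 -1.51 ] P [555.9 152.1 507.3] x [ 0.006  0.002 -1.   ] z [ 0.259 -0.966 -0.   ] F [-0.3  0.3 -1.4] g 0.583
```

Emit:
step_arm:
  targets:
    - {"wx": 0,"wy": -8,"wz": 0,"x": -3,"y": 0,"z": 47,"jaw": 0.3}
    - {"wx": 0,"wy": -16,"wz": 0,"x": -13,"y": 0,"z": 94,"jaw": 0.3}
    - {"wx": 0,"wy": -24,"wz": 0,"x": -29,"y": 0,"z": 138,"jaw": 0.3}
    - {"wx": 0,"wy": -32,"wz": 0,"x": -52,"y": 0,"z": 180,"jaw": 0.3}
    - {"wx": 0,"wy": -40,"wz": 0,"x": -80,"y": 0,"z": 218,"jaw": 0.3}
    - {"wx": 0,"wy": -48,"wz": 0,"x": -112,"y": 0,"z": 253,"jaw": 0.3}
    - {"wx": 0,"wy": -56,"wz": 0,"x": -150,"y": 0,"z": 282,"jaw": 0.3}
    - {"wx": 0,"wy": -64,"wz": 0,"x": -191,"y": 0,"z": 306,"jaw": 0.3}

```text
time: 18.65
ee_pos: [633.6, -145.8, 698.0]
orientation: [0.297, 0.381, -1.286]
wrist_force: [0.6, 0.4, -0.8]
grip_width: 0.587
```

```bash
python3 - <<'E'
from h import *
st()
E
```

```text
t 18.65 q [-1.162  0.27   1.09   1.395  0.871  1.444 -1.46 ] P [ 633.6 -145.8  698. ] x [ 0.234 -0.87  -0.435] z [ 0.109 -0.421  0.901] F [ 0.6  0.4 -0.8] g 0.587
```

```bash
cat >> h.py <<'E'
def flip(sgn,dW,n=8,da=7.0,L=340):
    P,Rm=tcp(); W=P-L*Rm[:,0]
    ax=np.array([0,sgn,0])
    for k in range(1,n+1):
        Rk=Rm@R.from_rotvec(np.radians(da*k)*ax).as_matrix()
        Pk=W+np.asarray(dW)*k/n+L*Rk[:,0]
        print(sgn*da*k,np.round(Rm.T@(Pk-P)))
E
python3 - <<'E'
from h import *
flip(-1,(-30,70,0),8,7)
E
```

```text
-7 [-11.  -1.  37.]
-14 [-27.  -3.  74.]
-21 [-48.  -4. 110.]
-28 [-74.  -5. 143.]
-35 [-104.   -7.  175.]
-42 [-138.   -8.  203.]
-49 [-176.  -10.  228.]
-56 [-218.  -11.  249.]
```

Emit:
step_arm:
  targets:
    - {"wx": 0,"wy": -7,"wz": 0,"x": -11,"y": -1,"z": 37,"jaw": 0.3}
    - {"wx": 0,"wy": -14,"wz": 0,"x": -27,"y": -3,"z": 74,"jaw": 0.3}
    - {"wx": 0,"wy": -21,"wz": 0,"x": -48,"y": -4,"z": 110,"jaw": 0.3}
    - {"wx": 0,"wy": -28,"wz": 0,"x": -74,"y": -5,"z": 143,"jaw": 0.3}
    - {"wx": 0,"wy": -35,"wz": 0,"x": -104,"y": -7,"z": 175,"jaw": 0.3}
    - {"wx": 0,"wy": -42,"wz": 0,"x": -138,"y": -8,"z": 203,"jaw": 0.3}
    - {"wx": 0,"wy": -49,"wz": 0,"x": -176,"y": -10,"z": 228,"jaw": 0.3}
    - {"wx": 0,"wy": -56,"wz": 0,"x": -218,"y": -11,"z": 249,"jaw": 0.3}

```text
time: 19.45
ee_pos: [599.3, -64.1, 1016.7]
orientation: [-0.348, -0.452, -1.278]
wrist_force: [0.8, 0.4, -0.8]
grip_width: 0.591
```

```bash
python3 - <<'E'
from h import *
st()
flip(-1,(-20,40,0),8,7)
E
```

```text
t 19.45 q [-1.424  0.359  1.364  1.388  1.741  1.392 -1.56 ] P [ 599.3  -64.1 1016.7] x [ 0.222 -0.833  0.507] z [-0.13   0.49   0.862] F [ 0.8  0.4 -0.8] g 0.591
-7 [-7. -1. 44.]
-14 [-20.  -2.  88.]
-21 [-37.  -3. 130.]
-28 [-59.  -5. 171.]
-35 [-85.  -6. 209.]
-42 [-116.   -7.  244.]
-49 [-150.   -8.  276.]
-56 [-188.   -9.  304.]
```

```bash
cat > fk.py <<'E'
import numpy as np, itertools
from scipy.spatial.transform import Rotation as R
from scipy.optimize import least_squares
D="""-1.253 0.478 0.022 1.556 -0.012 1.109 -0.083|278.6 614.3 232.9|0 -0.001 -1|0.413 0.911 -0.001
-0.816 0.344 0.29 1.716 -0.105 1.099 -0.002|534.3 282.8 259.8|0 -.003 -1|.881 .473 -.002
-0.759 0.628 0.21 1.867 -0.199 0.669 0.077|534.1 291.8 33.2|-.002 -.002 -1|.874 .487 -.003
-0.759 0.271 0.387 1.647 -0.107 1.247 -0.088|557.7 201.6 335.9|-.003 -.001 -1|.966 .259 -.003
-0.592 0.187 0.526 1.384 -0.092 1.592 -0.012|575.1 34.5 509.4|.003 -.001 -1|.998 .063 .003
-0.568 0.185 0.481 1.382 -0.436 1.582 -0.036|566.6 152.9 529|-.021 .343 -.939|.998 .066 .002
-0.644 0.193 0.616 1.383 0.663 1.574 0.039|589.3 -201.1 604.2|.046 -.697 -.715|.998 .066 0
-0.742 0.208 0.764 1.355 1.75 1.485 0.04|594.8 -285.6 956.3|.063 -.945 .321|.998 .066 -.001
-0.87 0.234 0.926 1.338 2.835 1.468 -0.08|576.7 -5.1 1184.6|.011 -.119 .993|.998 .066 -.003
-0.407 0.324 0.79 1.544 -0.231 1.368 -0.675|586.2 -171.4 389.5|.002 -.003 -1|.474 -.881 .004
-0.403 0.401 0.876 1.582 -0.31 1.307 -0.999|589.7 -199.4 347.7|-.002 -.005 -1|.057 -.998 .005
-0.237 0.727 0.671 1.744 -0.567 0.877 -0.826|627.3 -202.5 76.8|-.004 .001 -1|.058 -.998 -.001
-1.125 0.034 0.805 2.02 -0.024 1.087 -1.703|450.1 100.8 289.4|.011 0 -1|.177 -.984 .002
-0.852 0.497 0.539 2.25 -0.522 0.513 -1.251|436.3 123.6 35.1|.002 0 -1|.222 -.975 0
-1.013 0.185 0.902 1.811 -0.155 1.217 -1.518|525.5 66.3 336.8|.002 .001 -1|.118 -.993 -.001
-1.053 0.22 0.868 1.404 -0.168 1.588 -1.51|555.9 152.1 507.3|.006 .002 -1|.259 -.966 0
-1.162 0.27 1.09 1.395 0.871 1.444 -1.46|633.6 -145.8 698|.234 -.87 -.435|.109 -.421 .901
-1.424 0.359 1.364 1.388 1.741 1.392 -1.56|599.3 -64.1 1016.7|.222 -.833 .507|-.13 .49 .862"""
Q=[];P=[];X=[];Z=[]
for l in D.split('\n'):
    a,b,c,d=[np.array(list(map(float,s.split()))) for s in l.split('|')]
    Q.append(a);P.append(b);X.append(c);Z.append(d)
Q,P,X,Z=map(np.array,(Q,P,X,Z))
def rz(t):c,s=np.cos(t),np.sin(t);return np.array([[c,-s,0],[s,c,0],[0,0,1]])
def ry(t):c,s=np.cos(t),np.sin(t);return np.array([[c,0,s],[0,1,0],[-s,0,c]])
def fk(q,sg,p,full=False):
    t1=p[0:3]; T2=p[3:6]; T3=p[6:9]; T4=p[9:12]; o1,o7=p[12],p[13]
    A=rz(sg[0]*q[0]+o1)@ry(q[1]); sh=A@np.zeros(3)+rz(sg[0]*q[0]+o1)@t1
    B=A@rz(sg[1]*q[2])@ry(q[3]); el=sh+A@rz(sg[1]*q[2])@T2
    Cc=B@rz(sg[2]*q[4]); wr=el+Cc@T3; E=Cc@ry(q[5])
    tp=wr+E@T4; z=E@rz(sg[3]*q[6]+o7)[:,0]
    if full: return sh,el,wr,tp,E[:,2],z,B[:,2]
    return tp,E[:,2],z
def res(p,sg):
    r=[]
    for q,pp,x,z in zip(Q,P,X,Z):
        a,b,c=fk(q,sg,p); r+=[(a-pp)/5,(b-x)*100,(c-z)*100]
    return np.concatenate(r)
if __name__=="__main__":
    best=None
    for sg in itertools.product((1,-1),repeat=4):
      for o7 in (0,1.57,3.14,-1.57):
        p0=np.array([0,0,330,0,0,530,0,0,480,0,0,330,0,o7],float)
        s=least_squares(res,p0,args=(sg,),x_scale=np.array([50]*12+[.3]*2))
        if best is None or s.cost<best[0]: best=(s.cost,sg,s.x)
    print(best[0],best[1],best[2].round(3)); print(np.abs(res(best[2],best[1])).max())
    np.savez('fk.npz',sg=best[1],p=best[2])
E
python3 fk.py
```

```text
0.1155836177889033 (-1, -1, -1, -1) [ 3.440000e-01 -3.086200e+01  2.872870e+02 -2.030000e-01 -3.152100e+01
  5.415700e+02 -1.370000e-01 -1.282253e+03  4.727860e+02  6.180000e-01
  1.282006e+03  3.247710e+02  0.000000e+00  3.142000e+00]
0.10118668693161581
```

```bash
cat >> fk.py <<'E'
def load():
    d=np.load('fk.npz'); p=d['p'].copy(); p[10]+=p[7]; p[7]=0; return tuple(d['sg']),p
def toolR(x,z): return np.stack([x,np.cross(z,x),z],1)
E
python3 - <<'E'
from fk import *
sg,p=load(); q=np.array([-1.424,0.359,1.364,1.388,1.741,1.392,-1.56])
sh,el,wr,tp,x,z,f=fk(q,sg,p,True); print('el',el.round(),'wr',wr.round(),'tp',tp.round(),'forearm',f.round(3))
for q5 in np.arange(1.8,4.5,.2):
    for q6 in (1.39,1.6,1.8):
        k=q.copy();k[4]=q5;k[5]=q6;tp,x,z=fk(k,sg,p); print(round(q5,1),q6,round(x[2],3),tp.round(),end=' ')
    print()
E
```

```text
el [ 60. 155. 805.] wr [528. 206. 852.] tp [ 599.  -64. 1017.] forearm [0.989 0.109 0.099]
1.8 1.39 0.556 [ 597.  -54. 1033.] 1.8 1.6 0.544 [ 530.  -66. 1029.] 1.8 1.8 0.51 [ 466.  -66. 1018.] 
2.0 1.39 0.708 [ 588.  -15. 1082.] 2.0 1.6 0.698 [ 521.  -26. 1079.] 2.0 1.8 0.66 [ 457.  -27. 1066.] 
2.2 1.39 0.832 [ 578.   34. 1122.] 2.2 1.6 0.824 [ 511.   23. 1120.] 2.2 1.8 0.783 [ 448.   21. 1106.] 
2.4 1.39 0.924 [ 569.   89. 1152.] 2.4 1.6 0.918 [ 502.   80. 1150.] 2.4 1.8 0.874 [ 439.   76. 1136.] 
2.6 1.39 0.979 [ 561.  150. 1170.] 2.6 1.6 0.974 [ 493.  141. 1168.] 2.6 1.8 0.929 [ 430.  136. 1154.] 
2.8 1.39 0.997 [ 553.  213. 1176.] 2.8 1.6 0.992 [ 486.  206. 1174.] 2.8 1.8 0.946 [ 423.  198. 1159.] 
3.0 1.39 0.975 [ 547.  276. 1169.] 3.0 1.6 0.97 [ 479.  270. 1167.] 3.0 1.8 0.925 [ 417.  261. 1152.] 
3.2 1.39 0.915 [ 542.  337. 1149.] 3.2 1.6 0.909 [ 474.  331. 1147.] 3.2 1.8 0.866 [ 412.  321. 1133.] 
3.4 1.39 0.819 [ 539.  392. 1118.] 3.4 1.6 0.812 [ 471.  388. 1115.] 3.4 1.8 0.771 [ 409.  376. 1102.] 
3.6 1.39 0.692 [ 538.  441. 1077.] 3.6 1.6 0.682 [ 470.  437. 1073.] 3.6 1.8 0.645 [ 408.  424. 1061.] 
3.8 1.39 0.537 [ 539.  480. 1026.] 3.8 1.6 0.525 [ 471.  477. 1022.] 3.8 1.8 0.492 [ 408.  463. 1011.] 
4.0 1.39 0.362 [541. 509. 969.] 4.0 1.6 0.347 [473. 506. 964.] 4.0 1.8 0.318 [411. 491. 955.] 
4.2 1.39 0.173 [545. 526. 908.] 4.2 1.6 0.155 [478. 523. 902.] 4.2 1.8 0.131 [415. 508. 894.] 
4.4 1.39 -0.022 [551. 530. 845.] 4.4 1.6 -0.043 [484. 528. 838.] 4.4 1.8 -0.062 [421. 512. 832.]
```

```bash
cat >> fk.py <<'E'
def rows(q0,qs):
    """tool-frame rows for joint waypoints qs from MEASURED pose"""
    from h import tcp
    sg,p=load(); P0,R0=tcp(); t0,x0,z0=fk(q0,sg,p); Rm=toolR(x0,z0)
    for q in qs:
        t,x,z=fk(q,sg,p); w=R.from_matrix(Rm.T@toolR(x,z)).as_rotvec(degrees=True); d=Rm.T@(t-t0)
        print('{"wx": %.1f, "wy": %.1f, "wz": %.1f, "x": %.0f, "y": %.0f, "z": %.0f, "jaw": 0.3}'%(*w,*d), ' xz',round(x[2],3))
E
python3 - <<'E'
from fk import *
from h import state
q=np.array(state()['joint_positions']); print(q.round(3))
rows(q,[q+np.array([0,0,0,0,.125*k,0,0]) for k in range(1,9)])
E
```

```text
[-1.424  0.359  1.364  1.388  1.741  1.392 -1.56 ]
{"wx": -1.3, "wy": -7.0, "wz": -0.1, "x": -2, "y": 0, "z": 40, "jaw": 0.3}  xz 0.609
{"wx": -2.5, "wy": -14.1, "wz": -0.2, "x": -10, "y": 1, "z": 79, "jaw": 0.3}  xz 0.701
{"wx": -3.8, "wy": -21.1, "wz": -0.2, "x": -22, "y": 3, "z": 117, "jaw": 0.3}  xz 0.783
{"wx": -5.1, "wy": -28.2, "wz": -0.3, "x": -39, "y": 5, "z": 153, "jaw": 0.3}  xz 0.854
{"wx": -6.4, "wy": -35.2, "wz": -0.4, "x": -60, "y": 9, "z": 187, "jaw": 0.3}  xz 0.911
{"wx": -7.6, "wy": -42.3, "wz": -0.5, "x": -85, "y": 13, "z": 218, "jaw": 0.3}  xz 0.954
{"wx": -8.9, "wy": -49.3, "wz": -0.5, "x": -113, "y": 18, "z": 245, "jaw": 0.3}  xz 0.982
{"wx": -10.2, "wy": -56.4, "wz": -0.6, "x": -145, "y": 23, "z": 269, "jaw": 0.3}  xz 0.996
```

Emit:
step_arm:
  targets:
    - {"wx": -1.3,"wy": -7,"wz": 0,"x": -2,"y": 0,"z": 40,"jaw": 0.3}
    - {"wx": -2.5,"wy": -14.1,"wz": -0.2,"x": -10,"y": 1,"z": 79,"jaw": 0.3}
    - {"wx": -3.8,"wy": -21.1,"wz": -0.2,"x": -22,"y": 3,"z": 117,"jaw": 0.3}
    - {"wx": -5.1,"wy": -28.2,"wz": -0.3,"x": -39,"y": 5,"z": 153,"jaw": 0.3}

```text
time: 19.85
ee_pos: [576.5, 45.0, 1128.2]
orientation: [-0.751, -0.813, -1.214]
wrist_force: [-0.2, -0.9, -0.7]
grip_width: 0.593
```

```bash
python3 - <<'E'
from fk import *
from h import state,st
st()
q=np.array(state()['joint_positions'])
rows(q,[q+np.array([0,0,0,0,.125*k,0,0]) for k in range(1,5)])
E
```

```text
t 19.85 q [-1.436  0.389  1.417  1.394  2.214  1.365 -1.585] P [ 576.5   45.  1128.2] x [ 0.152 -0.495  0.856] z [-0.132  0.848  0.513] F [-0.2 -0.9 -0.7] g 0.593
{"wx": -1.5, "wy": -7.0, "wz": 0.1, "x": -2, "y": 1, "z": 40, "jaw": 0.3}  xz 0.912
{"wx": -2.9, "wy": -14.0, "wz": 0.2, "x": -10, "y": 3, "z": 79, "jaw": 0.3}  xz 0.954
{"wx": -4.4, "wy": -21.0, "wz": 0.3, "x": -22, "y": 6, "z": 116, "jaw": 0.3}  xz 0.982
{"wx": -5.9, "wy": -28.0, "wz": 0.4, "x": -38, "y": 10, "z": 152, "jaw": 0.3}  xz 0.994
```

Emit:
step_arm:
  targets:
    - {"wx": -1.5,"wy": -7,"wz": 0,"x": -2,"y": 1,"z": 40,"jaw": 0.3}
    - {"wx": -2.9,"wy": -14,"wz": 0.2,"x": -10,"y": 3,"z": 79,"jaw": 0.3}

```text
time: 20.05
ee_pos: [568.8, 118.1, 1158.9]
orientation: [-0.962, -0.983, -1.155]
wrist_force: [-0.2, -1.2, -0.9]
grip_width: 0.584
```

```bash
python3 - <<'E'
from h import *
st()
cv2.imwrite('pics/f2.png',snapshot('wrist')[:,:,::-1])
E
```

```text
t 20.05 q [-1.438  0.394  1.426  1.397  2.463  1.36  -1.59 ] P [ 568.8  118.1 1158.9] x [ 0.128 -0.268  0.955] z [-0.112  0.953  0.282] F [-0.2 -1.2 -0.9] g 0.584
```

View pics/f2.png

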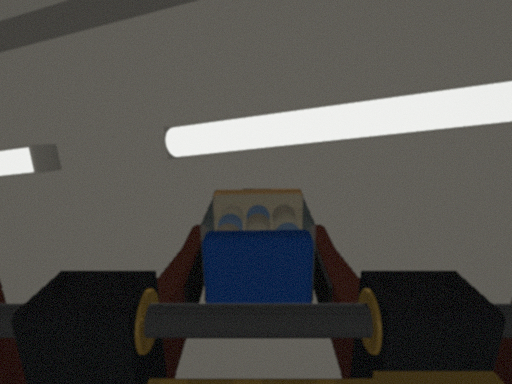

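Emit:
step_arm:
  targets:
    - {"wx": -1,"wy": -5,"wz": 0,"x": -1,"y": 1,"z": 28,"jaw": 0.3}
    - {"wx": -1,"wy": -5,"wz": 0,"x": -1,"y": 1,"z": 28,"jaw": 0.3}
    - {"wx": -1,"wy": -5,"wz": 0,"x": -1,"y": 1,"z": 28,"jaw": 0.3}
    - {"wx": -1,"wy": -5,"wz": 0,"x": -1,"y": 1,"z": 28,"jaw": 0.3}
    - {"wx": -1,"wy": -5,"wz": 0,"x": -1,"y": 1,"z": 28,"jaw": 0.3}
    - {"wx": -1,"wy": -5,"wz": 0,"x": -1,"y": 1,"z": 28,"jaw": 0.3}

```text
time: 20.7
ee_pos: [566.1, 148.8, 1166.3]
orientation: [-1.038, -1.05, -1.127]
wrist_force: [-0.8, 0.2, -1.3]
grip_width: 0.593
```

```bash
python3 - <<'E'
from fk import *
from h import state,st
st()
q=np.array(state()['joint_positions'])
sg,p=load(); 
# joint path back to a comfortable tool-down posture
qe=np.array([-0.75,0.22,0.55,1.40,-0.1,1.55,-1.2])
t,x,z=fk(qe,sg,p); print('end',t.round(),x.round(2),z.round(2))
n=24
qs=[q+(qe-q)*k/n for k in range(1,n+1)]
for k in qs[::4]: print(fk(k,sg,p)[0].round())
rows(q,qs[:8])
E
```

```text
t 20.7 q [-1.436  0.399  1.428  1.395  2.555  1.359 -1.595] P [ 566.1  148.8 1166.3] x [ 0.118 -0.177  0.977] z [-0.107  0.976  0.189] F [-0.8  0.2 -1.3] g 0.593
end [578. 121. 487.] [ 0.01 -0.01 -1.  ] [ 0.55 -0.84  0.01]
[ 577.  108. 1152.]
[ 618.  -37. 1055.]
[ 645. -129.  908.]
[ 653. -150.  743.]
[641. -96. 597.]
[610.  16. 506.]
{"wx": 0.5, "wy": 6.8, "wz": 0.2, "x": -5, "y": 7, "z": -43, "jaw": 0.3}  xz 0.948
{"wx": 1.0, "wy": 13.6, "wz": 0.5, "x": -15, "y": 15, "z": -87, "jaw": 0.3}  xz 0.904
{"wx": 1.3, "wy": 20.5, "wz": 0.8, "x": -29, "y": 22, "z": -129, "jaw": 0.3}  xz 0.847
{"wx": 1.5, "wy": 27.4, "wz": 1.3, "x": -48, "y": 30, "z": -169, "jaw": 0.3}  xz 0.778
{"wx": 1.7, "wy": 34.3, "wz": 1.9, "x": -70, "y": 38, "z": -208, "jaw": 0.3}  xz 0.696
{"wx": 1.8, "wy": 41.2, "wz": 2.5, "x": -96, "y": 46, "z": -243, "jaw": 0.3}  xz 0.604
{"wx": 1.8, "wy": 48.2, "wz": 3.3, "x": -126, "y": 53, "z": -276, "jaw": 0.3}  xz 0.503
{"wx": 1.8, "wy": 55.1, "wz": 4.2, "x": -159, "y": 61, "z": -304, "jaw": 0.3}  xz 0.394
```

Emit:
step_arm:
  targets:
    - {"wx": 0.5,"wy": 6.8,"wz": 0.2,"x": -5,"y": 7,"z": -43,"jaw": 0.3}
    - {"wx": 1.0,"wy": 13.6,"wz": 0.5,"x": -15,"y": 15,"z": -87,"jaw": 0.3}
    - {"wx": 1.3,"wy": 20.5,"wz": 0.8,"x": -29,"y": 22,"z": -129,"jaw": 0.3}
    - {"wx": 1.5,"wy": 27.4,"wz": 1.3,"x": -48,"y": 30,"z": -169,"jaw": 0.3}
    - {"wx": 1.7,"wy": 34.3,"wz": 1.9,"x": -70,"y": 38,"z": -208,"jaw": 0.3}
    - {"wx": 1.8,"wy": 41.2,"wz": 2.5,"x": -96,"y": 46,"z": -243,"jaw": 0.3}
    - {"wx": 1.8,"wy": 48.2,"wz": 3.3,"x": -126,"y": 53,"z": -276,"jaw": 0.3}
    - {"wx": 1.8,"wy": 55.1,"wz": 4.2,"x": -159,"y": 61,"z": -304,"jaw": 0.3}

```text
time: 21.5
ee_pos: [640.2, -113.7, 945.6]
orientation: [-0.384, -0.246, -1.326]
wrist_force: [-0.3, -0.3, -0.5]
grip_width: 0.591
```

```bash
python3 - <<'E'
from fk import *
from h import state,st
st()
q=np.array(state()['joint_positions'])
qe=np.array([-0.75,0.22,0.55,1.40,-0.1,1.55,-1.2])
n=15
qs=[q+(qe-q)*k/n for k in range(1,n+1)]
rows(q,qs[:8])
E
```

```text
t 21.5 q [-1.201  0.335  1.124  1.397  1.669  1.428 -1.462] P [ 640.2 -113.7  945.6] x [ 0.23  -0.892  0.389] z [0.042 0.408 0.912] F [-0.3 -0.3 -0.5] g 0.591
{"wx": -0.3, "wy": 7.4, "wz": 0.9, "x": 0, "y": 7, "z": -46, "jaw": 0.3}  xz 0.266
{"wx": -0.6, "wy": 14.8, "wz": 1.8, "x": -5, "y": 15, "z": -90, "jaw": 0.3}  xz 0.138
{"wx": -1.0, "wy": 22.2, "wz": 2.9, "x": -15, "y": 22, "z": -133, "jaw": 0.3}  xz 0.008
{"wx": -1.4, "wy": 29.6, "wz": 4.1, "x": -31, "y": 28, "z": -174, "jaw": 0.3}  xz -0.122
{"wx": -1.9, "wy": 37.0, "wz": 5.3, "x": -51, "y": 34, "z": -212, "jaw": 0.3}  xz -0.251
{"wx": -2.4, "wy": 44.4, "wz": 6.8, "x": -76, "y": 40, "z": -246, "jaw": 0.3}  xz -0.375
{"wx": -2.9, "wy": 51.7, "wz": 8.3, "x": -104, "y": 44, "z": -276, "jaw": 0.3}  xz -0.493
{"wx": -3.5, "wy": 59.0, "wz": 10.0, "x": -137, "y": 48, "z": -301, "jaw": 0.3}  xz -0.602
```

Emit:
step_arm:
  targets:
    - {"wx": -0.3,"wy": 7.4,"wz": 0.9,"x": 0,"y": 7,"z": -46,"jaw": 0.3}
    - {"wx": -0.6,"wy": 14.8,"wz": 1.8,"x": -5,"y": 15,"z": -90,"jaw": 0.3}
    - {"wx": -1.0,"wy": 22.2,"wz": 2.9,"x": -15,"y": 22,"z": -133,"jaw": 0.3}
    - {"wx": -1.4,"wy": 29.6,"wz": 4.1,"x": -31,"y": 28,"z": -174,"jaw": 0.3}
    - {"wx": -1.9,"wy": 37.0,"wz": 5.3,"x": -51,"y": 34,"z": -212,"jaw": 0.3}
    - {"wx": -2.4,"wy": 44.4,"wz": 6.8,"x": -76,"y": 40,"z": -246,"jaw": 0.3}
    - {"wx": -2.9,"wy": 51.7,"wz": 8.3,"x": -104,"y": 44,"z": -276,"jaw": 0.3}
    - {"wx": -3.5,"wy": 59.0,"wz": 10.0,"x": -137,"y": 48,"z": -301,"jaw": 0.3}

```text
time: 22.3
ee_pos: [642.1, -104.6, 609.8]
orientation: [0.255, 0.68, -1.206]
wrist_force: [0.3, -0.6, -1.0]
grip_width: 0.592
```

```bash
python3 - <<'E'
from fk import *
from h import state,st,goto
st()
goto((600,-120,480),-87)
E
```

```text
t 22.3 q [-0.989  0.282  0.863  1.401  0.705  1.483 -1.311] P [ 642.1 -104.6  609.8] x [ 0.19  -0.772 -0.607] z [ 0.347 -0.525  0.777] F [ 0.3 -0.6 -1. ] g 0.592
shift [  82.6  -22.4 -107.3] turn [21.35 52.99  0.63] rows>= 7.0
```

Emit:
step_arm:
  targets:
    - {"wx": 3,"wy": 7.5,"wz": 0.1,"x": 12,"y": -3,"z": -16,"jaw": 0.3}
    - {"wx": 6,"wy": 15,"wz": 0.2,"x": 24,"y": -6,"z": -32,"jaw": 0.3}
    - {"wx": 9,"wy": 22.5,"wz": 0.3,"x": 36,"y": -10,"z": -48,"jaw": 0.3}
    - {"wx": 12,"wy": 30,"wz": 0.4,"x": 48,"y": -13,"z": -64,"jaw": 0.3}
    - {"wx": 15,"wy": 37.5,"wz": 0.5,"x": 60,"y": -16,"z": -80,"jaw": 0.3}
    - {"wx": 18,"wy": 45,"wz": 0.6,"x": 72,"y": -19,"z": -94,"jaw": 0.3}
    - {"wx": 21.3,"wy": 53,"wz": 0.6,"x": 83,"y": -22,"z": -107,"jaw": 0.3}
    - {"wx": 21.3,"wy": 53,"wz": 0.6,"x": 83,"y": -22,"z": -107,"jaw": 0.3}

```text
time: 23.1
ee_pos: [598.1, -126.3, 478.9]
orientation: [1.179, 1.232, -1.18]
wrist_force: [-0.0, -0.9, -0.9]
grip_width: 0.589
```

```bash
python3 - <<'E'
from fk import *
from h import *
st()
c=np.array([608.5,-261.5]);a=np.radians(3.05)
b=np.array([0.022,-0.048])*1000; w=c+np.array([[np.cos(a),-np.sin(a)],[np.sin(a),np.cos(a)]])@b; print(w)
goto((w[0],w[1],320),-87); goto((w[0],w[1],100),-87)
E
```

```text
t 23.1 q [-0.487  0.309  0.825  1.372 -0.226  1.56  -1.212] P [ 598.1 -126.3  478.9] x [-0.003  0.002 -1.   ] z [ 0.041 -0.999 -0.002] F [-0.  -0.9 -0.9] g 0.589
[ 633.02279205 -308.26144427]
shift [158.5  27.9 183.5] turn [-0.65 -0.11  0.18] rows>= 5.0
shift [378.5  28.6 183.9] turn [-0.65 -0.11  0.18] rows>= 9.0
```

Emit:
step_arm:
  targets:
    - {"wx": 0,"wy": 0,"wz": 0,"x": 25,"y": 5,"z": 40,"jaw": 0.3}
    - {"wx": 0,"wy": 0,"wz": 0,"x": 50,"y": 12,"z": 80,"jaw": 0.3}
    - {"wx": -0.6,"wy": 0,"wz": 0,"x": 75,"y": 18,"z": 120,"jaw": 0.3}
    - {"wx": -0.6,"wy": 0,"wz": 0,"x": 100,"y": 24,"z": 155,"jaw": 0.3}
    - {"wx": -0.6,"wy": 0,"wz": 0,"x": 130,"y": 28,"z": 184,"jaw": 0.3}
    - {"wx": -0.6,"wy": 0,"wz": 0,"x": 170,"y": 28,"z": 184,"jaw": 0.3}
    - {"wx": -0.6,"wy": 0,"wz": 0,"x": 215,"y": 28,"z": 184,"jaw": 0.3}
    - {"wx": -0.6,"wy": 0,"wz": 0,"x": 250,"y": 28,"z": 184,"jaw": 0.3}

```text
time: 23.9
ee_pos: [633.1, -307.2, 225.8]
orientation: [1.168, 1.239, -1.172]
wrist_force: [-0.5, 0.2, -0.8]
grip_width: 0.587
```

```bash
python3 - <<'E'
from h import *
st();goto((633,-308.3,49),-87)
E
```

```text
t 23.9 q [-0.101  0.632  0.734  1.517 -0.442  1.17  -0.804] P [ 633.1 -307.2  225.8] x [-0.005  0.001 -1.   ] z [ 0.054 -0.999 -0.002] F [-0.5  0.2 -0.8] g 0.587
shift [176.8   0.8   1.4] turn [ 0.12 -0.09  0.3 ] rows>= 4.0
```

Emit:
step_arm:
  targets:
    - {"wx": 0,"wy": 0,"wz": 0.3,"x": 40,"y": 1,"z": 1.4,"jaw": 0.3}
    - {"wx": 0,"wy": 0,"wz": 0.3,"x": 80,"y": 1,"z": 1.4,"jaw": 0.3}
    - {"wx": 0,"wy": 0,"wz": 0.3,"x": 115,"y": 1,"z": 1.4,"jaw": 0.3}
    - {"wx": 0,"wy": 0,"wz": 0.3,"x": 145,"y": 1,"z": 1.4,"jaw": 0.3}
    - {"wx": 0,"wy": 0,"wz": 0.3,"x": 162,"y": 1,"z": 1.4,"jaw": 0.3}
    - {"wx": 0,"wy": 0,"wz": 0.3,"x": 172,"y": 1,"z": 1.4,"jaw": 0.3}
    - {"wx": 0,"wy": 0,"wz": 0.3,"x": 175,"y": 1,"z": 1.4,"jaw": 0.3}
    - {"wx": 0,"wy": 0,"wz": 0.3,"x": 176,"y": 1,"z": 1.4,"jaw": 0.3}

```text
time: 24.7
ee_pos: [634.1, -308.6, 50.8]
orientation: [1.17, 1.234, -1.167]
wrist_force: [0.4, -0.4, -1.7]
grip_width: 0.595
```

```bash
python3 - <<'E'
from h import *
st();goto((633,-308.3,47),-87)
E
```

```text
t 24.7 q [-0.032  0.809  0.616  1.633 -0.571  0.886 -0.707] P [ 634.1 -308.6   50.8] x [ 0.001  0.001 -1.   ] z [ 0.055 -0.998 -0.001] F [ 0.4 -0.4 -1.7] g 0.595
shift [ 3.8 -1.1 -0.3] turn [ 0.15 -0.03 -0.07] rows>= 1.0
```

Emit:
step_arm:
  targets:
    - {"wx": 0,"wy": 0,"wz": 0,"x": 2,"y": 0,"z": 0,"jaw": 0.3}
    - {"wx": 0,"wy": 0,"wz": 0,"x": 3,"y": 0,"z": 0,"jaw": 0.3}
    - {"wx": 0,"wy": 0,"wz": 0,"x": 4,"y": 0,"z": 0,"jaw": 0.3}
    - {"wx": 0,"wy": 0,"wz": 0,"x": 4,"y": 0,"z": 0,"jaw": 0.3}

```text
time: 25.1
ee_pos: [634.3, -308.7, 47.2]
orientation: [1.17, 1.233, -1.167]
wrist_force: [0.6, -0.1, -0.5]
grip_width: 0.591
```

Emit:
step_arm:
  targets:
    - {"wx": 0,"wy": 0,"wz": 0,"x": 1,"y": 0,"z": 0,"jaw": 0.3}
    - {"wx": 0,"wy": 0,"wz": 0,"x": 1,"y": 0,"z": 0,"jaw": 0.3}

```text
time: 25.3
ee_pos: [634.4, -308.7, 47.2]
orientation: [1.17, 1.234, -1.167]
wrist_force: [-2.3, 2.1, 6.1]
grip_width: 0.59
```

Emit:
step_arm:
  targets:
    - {"wx": 0,"wy": 0,"wz": 0,"x": 0,"y": 0,"z": 0,"jaw": 0.75}
    - {"wx": 0,"wy": 0,"wz": 0,"x": 0,"y": 0,"z": 0,"jaw": 0.85}
    - {"wx": 0,"wy": 0,"wz": 0,"x": 0,"y": 0,"z": 0,"jaw": 0.85}
    - {"wx": 0,"wy": 0,"wz": 0,"x": 0,"y": 0,"z": 0,"jaw": 0.85}
    - {"wx": 0,"wy": 0,"wz": 0,"x": -35,"y": 0,"z": 0,"jaw": 0.85}
    - {"wx": 0,"wy": 0,"wz": 0,"x": -80,"y": 0,"z": 0,"jaw": 0.85}
    - {"wx": 0,"wy": 0,"wz": 0,"x": -125,"y": 0,"z": 0,"jaw": 0.85}
    - {"wx": 0,"wy": 0,"wz": 0,"x": -170,"y": 0,"z": 0,"jaw": 1}

```text
time: 26.1
ee_pos: [633.7, -308.8, 218.8]
orientation: [1.17, 1.234, -1.167]
wrist_force: [1.7, -0.6, -0.5]
grip_width: 0.908
```

Emit:
step_arm:
  targets:
    - {"wx": 0,"wy": 0,"wz": 0,"x": -40,"y": -30,"z": -10,"jaw": 1}
    - {"wx": 0,"wy": 0,"wz": 0,"x": -80,"y": -60,"z": -20,"jaw": 1}
    - {"wx": 0,"wy": 0,"wz": 0,"x": -115,"y": -90,"z": -30,"jaw": 1}
    - {"wx": 0,"wy": 0,"wz": 0,"x": -115,"y": -90,"z": -30,"jaw": 1}
    - {"wx": 0,"wy": 0,"wz": 0,"x": -115,"y": -90,"z": -30,"jaw": 1}
    - {"wx": 0,"wy": 0,"wz": 0,"x": -115,"y": -90,"z": -30,"jaw": 1}

```text
time: 26.7
ee_pos: [542.4, -283.0, 332.5]
orientation: [1.169, 1.236, -1.167]
wrist_force: [-0.1, 0.7, -1.3]
grip_width: 1.001
```

```bash
python3 - <<'E'
from h import *
st();st();cv2.imwrite('pics/w5.png',snapshot('wrist')[:,:,::-1]); st()
E
```

```text
t 26.7 q [-0.236  0.378  0.838  1.63  -0.293  1.266 -0.859] P [ 542.4 -283.   332.5] x [ 0.001  0.002 -1.   ] z [ 0.056 -0.998 -0.001] F [-0.1  0.7 -1.3] g 1.001
t 26.7 q [-0.236  0.378  0.838  1.63  -0.293  1.266 -0.859] P [ 542.4 -283.   332.5] x [ 0.001  0.002 -1.   ] z [ 0.056 -0.998 -0.001] F [-0.1  0.7 -1.3] g 1.001
t 26.75 q [-0.236  0.379  0.838  1.63  -0.293  1.266 -0.859] P [ 542.3 -283.1  332. ] x [-0.     0.001 -1.   ] z [ 0.056 -0.998 -0.001] F [ 0.4  0.2 -0.3] g 1.004
```

View pics/w5.png

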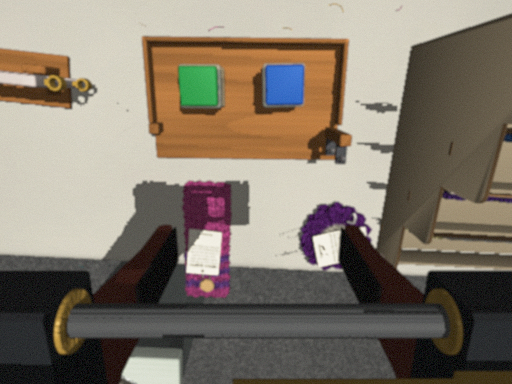

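```bash
python3 - <<'E'
from h import *
im=cv2.imread('pics/w5.png')[:,:,::-1].copy()
a=cv2.resize(im[115:175,300:365],None,fx=8,fy=8,interpolation=cv2.INTER_CUBIC)
b=cv2.resize(im[115:175,140:175],None,fx=8,fy=8,interpolation=cv2.INTER_CUBIC)
cv2.imwrite('pics/w5c.png',np.hstack([b,a])[:,:,::-1])
a=cv2.resize(im[25:55,300:365],None,fx=8,fy=8,interpolation=cv2.INTER_CUBIC)
b=cv2.resize(im[25:55,135:170],None,fx=8,fy=8,interpolation=cv2.INTER_CUBIC)
cv2.imwrite('pics/w5d.png',np.hstack([b,a])[:,:,::-1])
C=cam('wrist')
c=np.array([608.5,-261.5]);an=np.radians(3.05)
for p in [(-80,131,12),(-80,-131,12),(80,131,36),(80,-131,36),(-62,-119,104),(-62,-119,44),(-62,-119,90),(-62,-119,30)]:
    w=[c[0]+np.cos(an)*p[0]-np.sin(an)*p[1], c[1]+np.sin(an)*p[0]+np.cos(an)*p[1],p[2]]
    print(p,np.round(w,1),proj(C,w).round(1))
st()
E
```

```text
(-80, 131, 12) [ 521.6 -134.9   12. ] [155.8 159.1]
(-80, -131, 12) [ 535.6 -396.6   12. ] [334.7 159.5]
(80, 131, 36) [ 681.4 -126.4   36. ] [139.   36.9]
(80, -131, 36) [ 695.4 -388.1   36. ] [347.7  37.3]
(-62, -119, 104) [ 552.9 -383.6  104. ] [343.  159.3]
(-62, -119, 44) [ 552.9 -383.6   44. ] [332.  150.9]
(-62, -119, 90) [ 552.9 -383.6   90. ] [340.2 157.1]
(-62, -119, 30) [ 552.9 -383.6   30. ] [329.9 149.2]
t 26.75 q [-0.236  0.379  0.838  1.63  -0.293  1.266 -0.859] P [ 542.3 -283.1  332. ] x [-0.     0.001 -1.   ] z [ 0.056 -0.998 -0.001] F [ 0.4  0.2 -0.3] g 1.004
```

View pics/w5c.png

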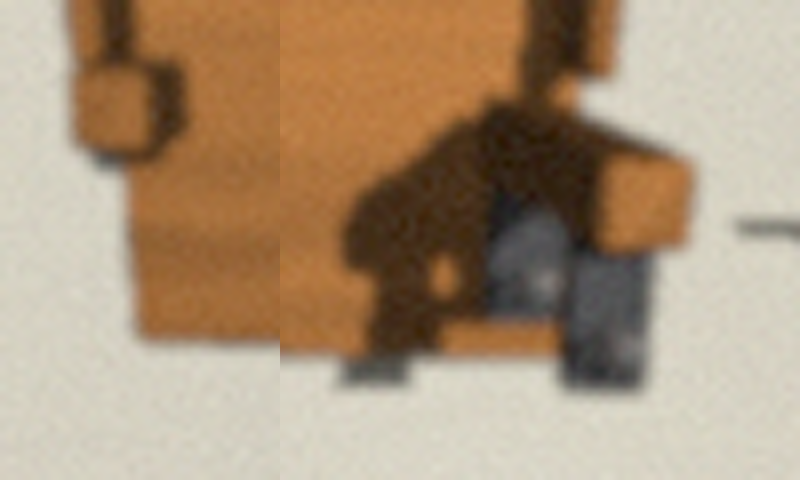

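View pics/w5d.png

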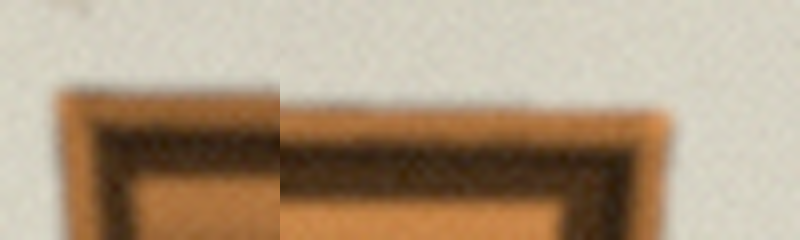

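```bash
python3 - <<'E'
from m import *
P0,_=tcp(); C=cam('wrist')
im=cv2.imread('pics/w5.png')[:,:,::-1].copy()
for c in('green','blue'):
  hsv=cv2.cvtColor(im,cv2.COLOR_RGB2HSV)
  m=lid(im,c) if c=='green' else cv2.inRange(hsv,(105,120,60),(128,255,255))
  for a,ce,mm in blobs(m,300):
    cs=cv2.findContours(mm,0,2)[0][0][:,0,:]
    w=np.array([onz(C,u,v,78)[:2] for u,v in cs],np.float32)
    print(c,cv2.minAreaRect(w))
# fit bay
from scipy.optimize import least_squares
pts=[((-80,131,12),(156.7,157.1)),((-80,-131,12),(335.6,159)),((80,0,36),None),((-62,-119,104),(343.4,157.7)),((-62,-119,44),(333,150))]
bk=[((80,125,36),36.2),((80,-125,36),38.3)]
def W(p,t):
    a=t[2];return [t[0]+np.cos(a)*p[0]-np.sin(a)*p[1],t[1]+np.sin(a)*p[0]+np.cos(a)*p[1],p[2]]
def f(t):
    r=[]
    for p,u in pts:
        if u: r+=list(proj(C,W(p,t))-u)
    for p,v in bk: r.append(proj(C,W(p,t))[1]-v)
    return r
s=least_squares(f,[608,-261,.053],x_scale=[1,1,.01]);print(s.x,np.degrees(s.x[2]),np.round(s.fun,1))
goto((550,-330,260),3)
E
```

```text
green ((625.7694091796875, -208.15341186523438), (42.82925796508789, 44.7466926574707), 3.17219614982605)
blue ((633.0917358398438, -309.878662109375), (43.82881164550781, 43.38288116455078), 3.182262897491455)
[ 6.09643885e+02 -2.62753157e+02  4.91825933e-02] 2.817955020036323 [-0.4  0.9 -0.2  0.2  0.6  1.1 -0.2  0.4 -0.7 -1.5]
shift [72.   5.1 47.4] turn [-8.98e+01 -7.00e-02 -5.00e-02] rows>= 11.0
```

Emit:
step_arm:
  targets:
    - {"wx": -8,"wy": 0,"wz": 0,"x": 0,"y": 0,"z": 5,"jaw": 1}
    - {"wx": -16,"wy": 0,"wz": 0,"x": 5,"y": 0,"z": 10,"jaw": 1}
    - {"wx": -24,"wy": 0,"wz": 0,"x": 10,"y": 1,"z": 15,"jaw": 1}
    - {"wx": -32,"wy": 0,"wz": 0,"x": 15,"y": 1,"z": 20,"jaw": 1}
    - {"wx": -40,"wy": 0,"wz": 0,"x": 20,"y": 2,"z": 25,"jaw": 1}
    - {"wx": -48,"wy": 0,"wz": 0,"x": 30,"y": 3,"z": 30,"jaw": 1}
    - {"wx": -56,"wy": 0,"wz": 0,"x": 40,"y": 4,"z": 35,"jaw": 1}
    - {"wx": -64,"wy": 0,"wz": 0,"x": 50,"y": 4,"z": 40,"jaw": 1}

```text
time: 27.55
ee_pos: [548.8, -322.5, 279.4]
orientation: [0.309, 1.553, -0.306]
wrist_force: [1.4, -0.1, 0.6]
grip_width: 1.001
```

```bash
python3 - <<'E'
from h import *
st();goto((550,-330,260),3)
E
```

```text
t 27.55 q [ 0.025  0.417  0.564  1.626 -0.237  1.172  0.252] P [ 548.8 -322.5  279.4] x [-0.003  0.002 -1.   ] z [ 0.924 -0.382 -0.004] F [ 1.4 -0.1  0.6] g 1.001
shift [19.4 -6.5  4. ] turn [-25.44  -0.21  -0.09] rows>= 3.0
```

Emit:
step_arm:
  targets:
    - {"wx": -8,"wy": 0,"wz": 0,"x": 6,"y": -2,"z": 1,"jaw": 1}
    - {"wx": -16,"wy": 0,"wz": 0,"x": 12,"y": -4,"z": 2,"jaw": 1}
    - {"wx": -25.4,"wy": -0.2,"wz": 0,"x": 19,"y": -6,"z": 4,"jaw": 1}
    - {"wx": -25.4,"wy": -0.2,"wz": 0,"x": 19,"y": -6,"z": 4,"jaw": 1}
    - {"wx": -25.4,"wy": -0.2,"wz": 0,"x": 19,"y": -6,"z": 4,"jaw": 1}
    - {"wx": -25.4,"wy": -0.2,"wz": 0,"x": 19,"y": -6,"z": 4,"jaw": 1}

```text
time: 28.15
ee_pos: [550.4, -329.5, 260.0]
orientation: [-0.037, 1.571, 0.04]
wrist_force: [-0.2, -0.6, 0.6]
grip_width: 1.001
```

```bash
python3 - <<'E'
from h import *
import pickle
st();C=cam('wrist');im=snapshot('wrist');st()
P,Rm=tcp();pickle.dump((C,P,Rm),open('A.pkl','wb'))
cv2.imwrite('pics/A.png',im[:,:,::-1])
c=np.array([609,-262]);an=np.radians(2.9)
for p in [(-80,131,12),(-80,-131,12),(80,131,36),(80,-131,36),(-62,-119,104),(-62,-119,44)]:
    w=[c[0]+np.cos(an)*p[0]-np.sin(an)*p[1], c[1]+np.sin(an)*p[0]+np.cos(an)*p[1],p[2]]
    print(p,proj(C,w).round(1))
E
```

```text
t 28.15 q [ 0.109  0.425  0.46   1.634 -0.205  1.131  0.67 ] P [ 550.4 -329.5  260. ] x [-0.001  0.002 -1.   ] z [ 0.999  0.049 -0.001] F [-0.2 -0.6  0.6] g 1.001
t 28.2 q [ 0.108  0.425  0.46   1.634 -0.205  1.131  0.671] P [ 550.4 -329.5  260.3] x [-0.     0.002 -1.   ] z [ 0.999  0.05  -0.   ] F [-0.3  0.3 -1.1] g 1.003
(-80, 131, 12) [240.8 -20.3]
(-80, -131, 12) [244.2 210.1]
(80, 131, 36) [399.3 -28.9]
(80, -131, 36) [373.8 216.5]
(-62, -119, 104) [258.  229.4]
(-62, -119, 44) [258.  209.7]
```

View pics/A.png

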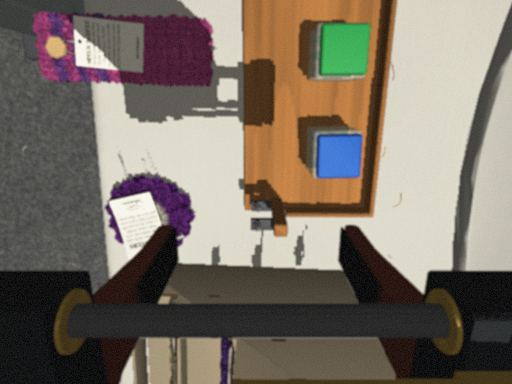

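```bash
python3 - <<'E'
import cv2
im=cv2.imread('pics/A.png'); cv2.imwrite('pics/Ac.png',cv2.resize(im[185:245,230:300],None,fx=10,fy=10,interpolation=cv2.INTER_CUBIC))
E
```

```text
(no output)
```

View pics/Ac.png

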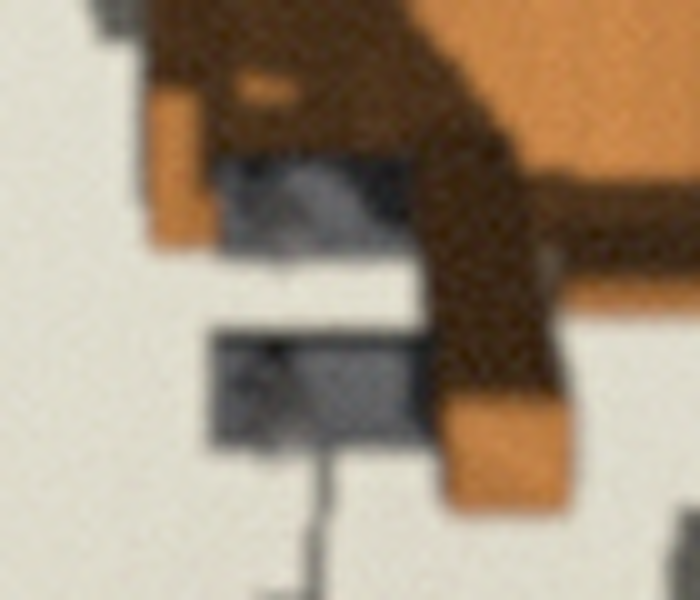

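```bash
python3 - <<'E'
from h import *
import pickle
im=cv2.imread('pics/A.png')[198:236,246:278].astype(float)
g=np.clip((im-40)*2.2,0,255).astype(np.uint8)
cv2.imwrite('pics/Ac2.png',cv2.resize(g,None,fx=16,fy=16,interpolation=cv2.INTER_CUBIC))
C,P,Rm=pickle.load(open('A.pkl','rb'))
c=np.array([609.5,-261.6]);an=np.radians(2.9)
for p in [(-62,-119,104),(-62,-119,90),(-62,-119,44),(-62,-119,30)]:
    w=[c[0]+np.cos(an)*p[0]-np.sin(an)*p[1], c[1]+np.sin(an)*p[0]+np.cos(an)*p[1],p[2]]
    u=proj(C,w); print(p,np.round(w,1),u.round(1),((u-[246,198]+.5)*16).round())
E
```

```text
(-62, -119, 104) [ 553.6 -383.6  104. ] [258.5 229.1] [209. 506.]
(-62, -119, 90) [ 553.6 -383.6   90. ] [258.5 223.9] [209. 423.]
(-62, -119, 44) [ 553.6 -383.6   44. ] [258.5 209.4] [208. 190.]
(-62, -119, 30) [ 553.6 -383.6   30. ] [258.5 205.6] [208. 129.]
```

View pics/Ac2.png

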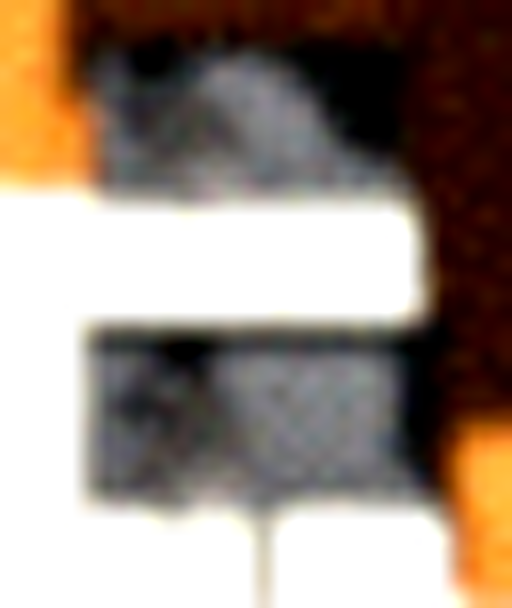

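```bash
python3 - <<'E'
from h import *
goto((619,8,260),-3)
E
```

```text
shift [  0.8 333.6  85.2] turn [ 5.84 -0.01 -0.09] rows>= 7.0
```

Emit:
step_arm:
  targets:
    - {"wx": 0,"wy": 0,"wz": 0,"x": -10,"y": 45,"z": 10,"jaw": 1}
    - {"wx": 1,"wy": 0,"wz": 0,"x": -15,"y": 90,"z": 20,"jaw": 1}
    - {"wx": 2,"wy": 0,"wz": 0,"x": -15,"y": 135,"z": 35,"jaw": 1}
    - {"wx": 3,"wy": 0,"wz": 0,"x": -15,"y": 180,"z": 45,"jaw": 1}
    - {"wx": 4,"wy": 0,"wz": 0,"x": -15,"y": 225,"z": 55,"jaw": 1}
    - {"wx": 5,"wy": 0,"wz": 0,"x": -15,"y": 270,"z": 70,"jaw": 1}
    - {"wx": 5.8,"wy": 0,"wz": 0,"x": -5,"y": 310,"z": 80,"jaw": 1}
    - {"wx": 5.8,"wy": 0,"wz": 0,"x": 1,"y": 333,"z": 85,"jaw": 1}

```text
time: 29.0
ee_pos: [619.3, 12.6, 259.5]
orientation: [0.041, 1.571, -0.036]
wrist_force: [0.4, -0.2, 0.4]
grip_width: 1.0
```

Emit:
step_arm:
  targets:
    - {"wx": 0,"wy": 0,"wz": 0,"x": 0,"y": 0,"z": 0,"jaw": 1}
    - {"wx": 0,"wy": 0,"wz": 0,"x": 0,"y": 0,"z": 0,"jaw": 1}
    - {"wx": 0,"wy": 0,"wz": 0,"x": 0,"y": 0,"z": 0,"jaw": 1}

```text
time: 29.3
ee_pos: [619.4, 10.2, 260.2]
orientation: [0.042, 1.57, -0.039]
wrist_force: [-0.2, -0.4, 0.2]
grip_width: 1.001
```

```bash
python3 - <<'E'
from h import *
import pickle
st();C=cam('wrist');im=snapshot('wrist');st()
P,Rm=tcp();pickle.dump((C,P,Rm),open('B.pkl','wb'))
cv2.imwrite('pics/B.png',im[:,:,::-1])
E
```

```text
t 29.3 q [-0.402  0.375  0.379  1.686 -0.155  1.108 -0.03 ] P [619.4  10.2 260.2] x [ 0.001  0.002 -1.   ] z [ 0.999 -0.052  0.001] F [-0.2 -0.4  0.2] g 1.001
t 29.35 q [-0.402  0.375  0.379  1.686 -0.155  1.108 -0.03 ] P [619.4  10.  260.2] x [ 0.001  0.002 -1.   ] z [ 0.999 -0.052  0.001] F [-0.3 -0.5  0.4] g 0.998
```

View pics/B.png

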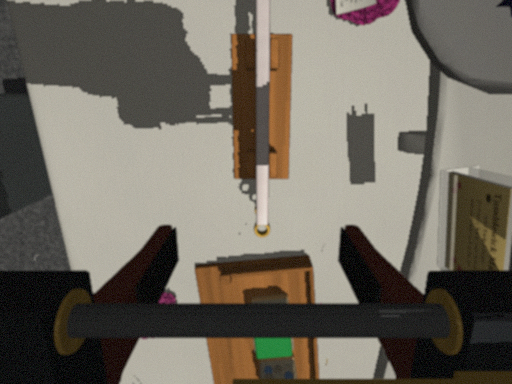

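```bash
python3 - <<'E'
import cv2
im=cv2.imread('pics/B.png'); 
cv2.imwrite('pics/Bc.png',cv2.resize(im[195:245,235:295],None,fx=12,fy=12,interpolation=cv2.INTER_CUBIC))
cv2.imwrite('pics/Bd.png',cv2.resize(im[0:190,220:310],None,fx=3,fy=3,interpolation=cv2.INTER_CUBIC))
E
```

```text
(no output)
```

View pics/Bc.png

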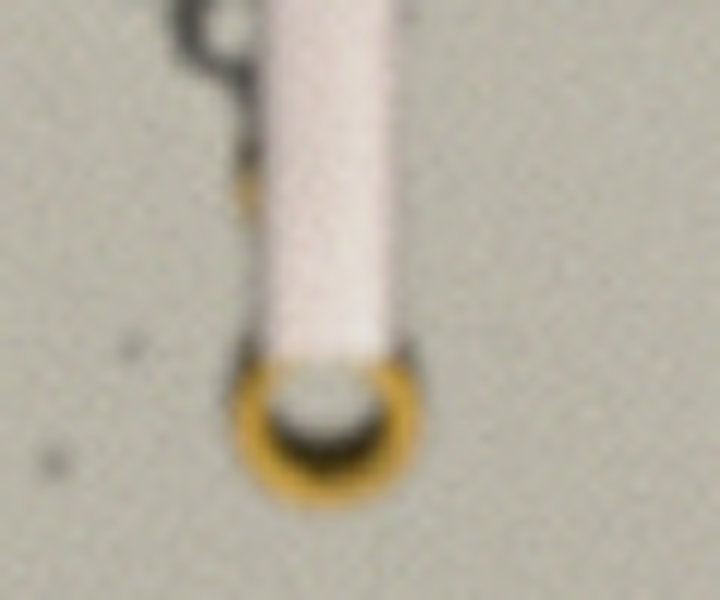

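View pics/Bd.png

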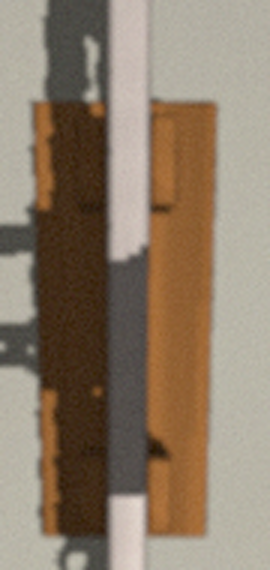

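```bash
python3 - <<'E'
from h import *
import pickle
C,P,Rm=pickle.load(open('B.pkl','rb'))
s=onz(C,261.9,229.0,98.5); print('socket hi',s)
a=onz(C,262.8,5,113);b=onz(C,262.1,210,113);e=onz(C,262.1,224.4,113);print(a,b,'yaw',np.degrees(np.arctan2(-(a-b)[0],(a-b)[1])),'hinge end of rail',e)
yaw=np.radians(np.degrees(np.arctan2(-(a-b)[0],(a-b)[1])))
g=s[:2]+119*np.array([-np.sin(yaw),np.cos(yaw)]);print('gate origin',g)
print('rel socket-TCP tool', (Rm.T@(s-P)).round(1))
goto((g[0],g[1],160),np.degrees(yaw))
E
```

```text
socket hi [620.85132098 -46.35414268  98.5       ]
[631.30134584 157.00218133 113.        ] [622.12797382 -20.38343486 113.        ] yaw -2.9603736613103435 hinge end of rail [621.40155335 -35.36617525 113.        ]
gate origin [626.99710948  72.48705087]
rel socket-TCP tool [161.6 -56.5   4.3]
shift [100.4  62.6   4.3] turn [-0.03  0.05 -0.14] rows>= 3.0
```

```bash
python3 - <<'E'
from h import *
goto((626.5,73,95),-3)
E
```

```text
shift [165.4  62.9   3.7] turn [ 0.01  0.05 -0.14] rows>= 4.0
```

Emit:
step_arm:
  targets:
    - {"wx": 0,"wy": 0,"wz": 0,"x": 10,"y": 40,"z": 2,"jaw": 0.6}
    - {"wx": 0,"wy": 0,"wz": -0.1,"x": 40,"y": 63,"z": 4,"jaw": 0.6}
    - {"wx": 0,"wy": 0,"wz": -0.1,"x": 80,"y": 63,"z": 4,"jaw": 0.6}
    - {"wx": 0,"wy": 0,"wz": -0.1,"x": 115,"y": 63,"z": 4,"jaw": 0.6}
    - {"wx": 0,"wy": 0,"wz": -0.1,"x": 145,"y": 63,"z": 4,"jaw": 0.6}
    - {"wx": 0,"wy": 0,"wz": -0.1,"x": 160,"y": 63,"z": 4,"jaw": 0.6}
    - {"wx": 0,"wy": 0,"wz": -0.1,"x": 165,"y": 63,"z": 4,"jaw": 0.6}
    - {"wx": 0,"wy": 0,"wz": -0.1,"x": 165,"y": 63,"z": 4,"jaw": 0.5}

```text
time: 30.15
ee_pos: [627.3, 72.1, 95.9]
orientation: [0.042, 1.569, -0.042]
wrist_force: [1.1, 0.2, -0.7]
grip_width: 0.544
```

```bash
python3 - <<'E'
from h import *
st();cv2.imwrite('pics/w6.png',snapshot('wrist')[:,:,::-1])
E
```

```text
t 30.15 q [-0.435  0.574  0.304  1.793 -0.228  0.807 -0.072] P [627.3  72.1  95.9] x [ 0.001  0.    -1.   ] z [ 0.999 -0.054  0.001] F [ 1.1  0.2 -0.7] g 0.544
```

View pics/w6.png

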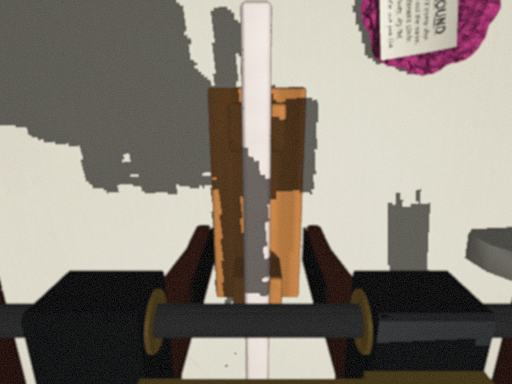

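Emit:
step_arm:
  targets:
    - {"wx": 0,"wy": 0,"wz": 0,"x": 0,"y": 0,"z": 0,"jaw": 0.2}
    - {"wx": 0,"wy": 0,"wz": 0,"x": 0,"y": 0,"z": 0,"jaw": 0.0}
    - {"wx": 0,"wy": 0,"wz": 0,"x": 0,"y": 0,"z": 0,"jaw": 0.0}
    - {"wx": 0,"wy": 0,"wz": 0,"x": 0,"y": 0,"z": 0,"jaw": 0.0}
    - {"wx": 0,"wy": 0,"wz": 0,"x": 0,"y": 0,"z": 0,"jaw": 0.0}
    - {"wx": 0,"wy": 0,"wz": 0,"x": 0,"y": 0,"z": 0,"jaw": 0.0}
    - {"wx": 0,"wy": 0,"wz": 0,"x": 0,"y": 0,"z": 0,"jaw": 0.0}
  squeeze: 45

```text
time: 30.9
ee_pos: [628.0, 72.5, 97.0]
orientation: [0.043, 1.567, -0.041]
wrist_force: [-0.0, -0.1, 3.4]
grip_width: 0.131
```

```bash
python3 - <<'E'
from h import *
st();C=cam('wrist');im=snapshot('wrist');cv2.imwrite('pics/w7.png',im[:,:,::-1])
crop('',(220,0,300,60),8,'pics/w7c.png',im)
P,Rm=tcp()
for y in (100,110,112): 
  for z in (-6,0,6): print(y,z,proj(C,P+Rm@np.array([95.9-113,y,z])).round(1))
E
```

```text
t 30.9 q [-0.435  0.573  0.304  1.792 -0.228  0.807 -0.072] P [628.   72.5  97. ] x [ 0.003  0.001 -1.   ] z [ 0.999 -0.053  0.003] F [-0.  -0.1  3.4] g 0.131
100 -6 [241.3  29.1]
100 0 [257.3  29.1]
100 6 [273.3  29.1]
110 -6 [240.9  -1. ]
110 0 [257.3  -1. ]
110 6 [273.7  -1. ]
112 -6 [240.8  -7.2]
112 0 [257.3  -7.2]
112 6 [273.8  -7.2]
```

View pics/w7c.png

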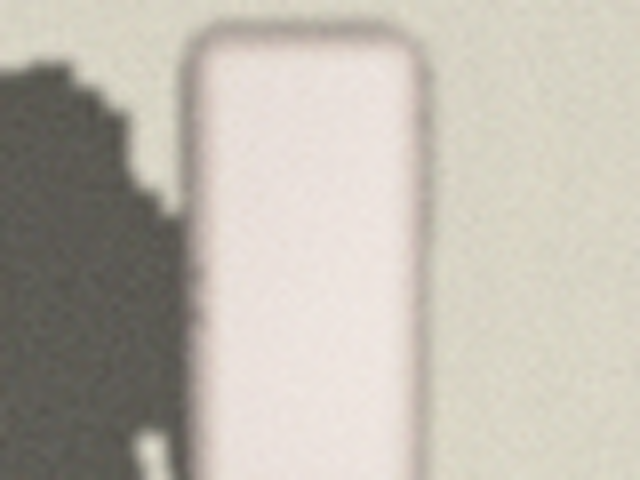

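Emit:
step_arm:
  targets:
    - {"wx": 0,"wy": 0,"wz": 0,"x": -8,"y": 0,"z": 0,"jaw": 0}
    - {"wx": 0,"wy": 0,"wz": 0,"x": -22,"y": 0,"z": 0,"jaw": 0}
    - {"wx": 0,"wy": 0,"wz": 0,"x": -40,"y": 0,"z": 0,"jaw": 0}
    - {"wx": 0,"wy": 0,"wz": 0,"x": -60,"y": 0,"z": 0,"jaw": 0}
    - {"wx": 0,"wy": 0,"wz": 0,"x": -85,"y": 0,"z": 0,"jaw": 0}
    - {"wx": 0,"wy": 0,"wz": 0,"x": -110,"y": 0,"z": 0,"jaw": 0}
    - {"wx": 0,"wy": 0,"wz": 0,"x": -130,"y": 0,"z": 0,"jaw": 0}
    - {"wx": 0,"wy": 0,"wz": 0,"x": -135,"y": 0,"z": 0,"jaw": 0}
  squeeze: 50

```text
time: 31.75
ee_pos: [628.9, 72.3, 235.4]
orientation: [0.044, 1.563, -0.04]
wrist_force: [1.0, -0.3, -1.2]
grip_width: 0.132
```

```bash
python3 - <<'E'
from h import *
st();C=cam('wrist');im=snapshot('wrist');cv2.imwrite('pics/w8.png',im[:,:,::-1])
goto((487,-265,230),2.85)
E
```

```text
t 31.75 q [-0.478  0.416  0.357  1.685 -0.163  1.061 -0.123] P [628.9  72.3 235.4] x [ 0.008  0.002 -1.   ] z [ 0.999 -0.054  0.008] F [ 1.  -0.3 -1.2] g 0.132
shift [   3.  -344.4 -123.4] turn [-5.91  0.4  -0.11] rows>= 8.0
```

View pics/w8.png

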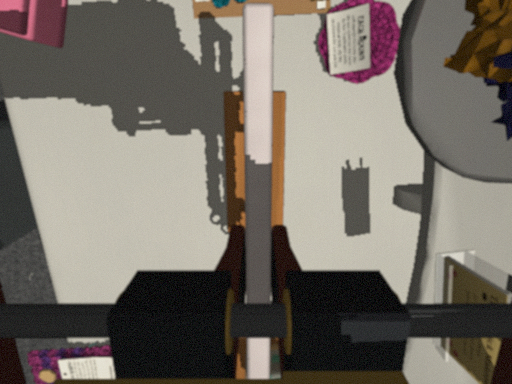

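Emit:
step_arm:
  targets:
    - {"wx": 0,"wy": 0,"wz": 0,"x": 0,"y": -40,"z": -14,"jaw": 0}
    - {"wx": -0.8,"wy": 0,"wz": 0,"x": 0,"y": -84,"z": -30,"jaw": 0}
    - {"wx": -1.6,"wy": 0.1,"wz": 0,"x": 1,"y": -128,"z": -46,"jaw": 0}
    - {"wx": -2.5,"wy": 0.2,"wz": 0,"x": 1,"y": -172,"z": -62,"jaw": 0}
    - {"wx": -3.4,"wy": 0.2,"wz": -0.1,"x": 2,"y": -216,"z": -78,"jaw": 0}
    - {"wx": -4.2,"wy": 0.3,"wz": -0.1,"x": 2,"y": -260,"z": -94,"jaw": 0}
    - {"wx": -5,"wy": 0.4,"wz": -0.1,"x": 3,"y": -304,"z": -109,"jaw": 0}
    - {"wx": -5.9,"wy": 0.4,"wz": -0.1,"x": 3,"y": -344,"z": -123,"jaw": 0}

```text
time: 32.6
ee_pos: [485.5, -266.3, 229.1]
orientation: [-0.038, 1.572, 0.039]
wrist_force: [1.5, -1.5, -1.0]
grip_width: 0.132
```

Emit:
step_arm:
  targets:
    - {"wx": 0,"wy": 0,"wz": 0,"x": 0,"y": 0,"z": 0,"jaw": 0}
    - {"wx": 0,"wy": 0,"wz": 0,"x": 0,"y": 0,"z": 0,"jaw": 0}
    - {"wx": 0,"wy": 0,"wz": 0,"x": 0,"y": 0,"z": 0,"jaw": 0}

```text
time: 32.9
ee_pos: [485.8, -264.7, 228.4]
orientation: [-0.039, 1.573, 0.041]
wrist_force: [0.2, -0.3, -2.4]
grip_width: 0.133
```

```bash
python3 - <<'E'
from h import *
st();C=cam('wrist')
goto((490,-264.8,126),2.85)
E
```

```text
t 32.9 q [ 0.008  0.301  0.466  1.878 -0.159  1.002  0.594] P [ 485.8 -264.7  228.4] x [-0.003  0.002 -1.   ] z [ 0.999  0.051 -0.003] F [ 0.2 -0.3 -2.4] g 0.133
shift [102.4  -0.5   4.4] turn [ 0.07 -0.14 -0.1 ] rows>= 3.0
```

Lower in front of the bay (26 mm above seat), then look with top and side.

Emit:
step_arm:
  targets:
    - {"wx": 0,"wy": -0.1,"wz": -0.1,"x": 25,"y": -0.5,"z": 4,"jaw": 0}
    - {"wx": 0,"wy": -0.1,"wz": -0.1,"x": 50,"y": -0.5,"z": 4,"jaw": 0}
    - {"wx": 0,"wy": -0.1,"wz": -0.1,"x": 75,"y": -0.5,"z": 4,"jaw": 0}
    - {"wx": 0,"wy": -0.1,"wz": -0.1,"x": 95,"y": -0.5,"z": 4,"jaw": 0}
    - {"wx": 0,"wy": -0.1,"wz": -0.1,"x": 102,"y": -0.5,"z": 4,"jaw": 0}
    - {"wx": 0,"wy": -0.1,"wz": -0.1,"x": 102,"y": -0.5,"z": 4,"jaw": 0}
    - {"wx": 0,"wy": -0.1,"wz": -0.1,"x": 102,"y": -0.5,"z": 4,"jaw": 0}

```text
time: 33.6
ee_pos: [490.5, -264.4, 127.1]
orientation: [-0.041, 1.57, 0.041]
wrist_force: [0.4, 0.8, -1.4]
grip_width: 0.135
```

```bash
python3 - <<'E'
from h import *
st()
crop('top',(280,140,400,225),6,'pics/t5.png'); crop('side',(250,210,350,310),6,'pics/s5.png'); goto((547.2,-264.8,126),2.85)
E
```

```text
t 33.6 q [ 0.055  0.438  0.418  1.959 -0.244  0.793  0.662] P [ 490.5 -264.4  127.1] x [ 0. -0. -1.] z [0.999 0.052 0.   ] F [ 0.4  0.8 -1.4] g 0.135
shift [ 1.6 -2.8 56.6] turn [0.1  0.06 0.04] rows>= 2.0
```

View pics/t5.png

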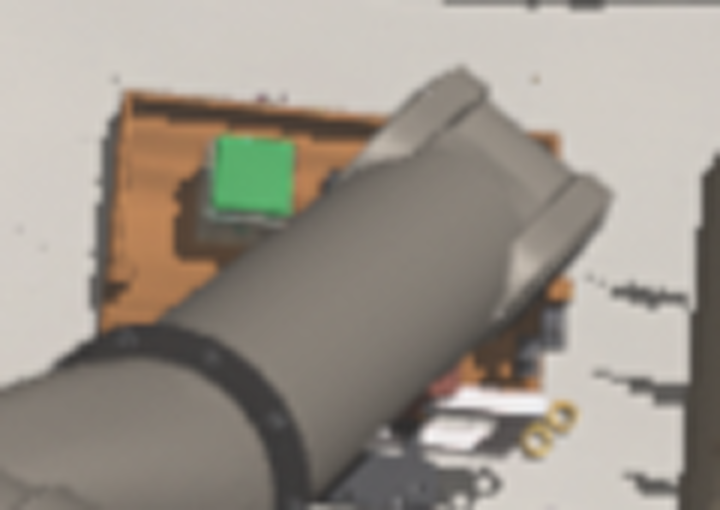

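View pics/s5.png

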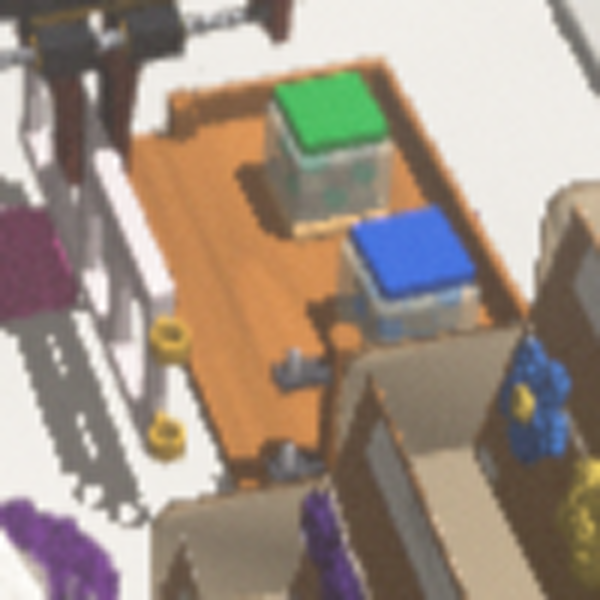

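```bash
python3 - <<'E'
from h import *
T=cam('top');S=cam('side');P,Rm=tcp()
zb=P[2]-97+8
a=np.radians(2.9); ex=np.array([np.cos(a),np.sin(a),0]);ey=np.array([-np.sin(a),np.cos(a),0])
def cr(u,o,k): return ((u-np.array(o)+.5)*k-.5).round(1)
for nm,zz in (('hi top',90.5),('lo top',30.5)):
    w=np.array([P[0],P[1],0])-119*ey; w[2]=zb+zz
    print(nm,w.round(1),'top',cr(proj(T,w),(280,140),6),'side',cr(proj(S,w),(250,210),6))
for nm,z in (('pin hi tip',104),('hi foot',90),('pin lo tip',44),('lo foot',30)):
    w=np.array([553.1,-383.6,z]); print(nm,'top',cr(proj(T,w),(280,140),6),'side',cr(proj(S,w),(250,210),6))
s=cv2.imread('pics/s5.png'); cv2.imwrite('pics/s5c.png',cv2.resize(s[300:500,100:360],None,fx=3,fy=3,interpolation=cv2.INTER_CUBIC))
s=cv2.imread('pics/t5.png'); cv2.imwrite('pics/t5c.png',cv2.resize(s[270:480,430:620],None,fx=3,fy=3,interpolation=cv2.INTER_CUBIC))
E
```

```text
hi top [ 496.5 -383.8  129. ] top [563.5 410.3] side [168.3 325.5]
lo top [ 496.5 -383.8   69. ] top [538.  435.8] side [165.2 423.3]
pin hi tip top [560.9 323.8] side [294.7 345.3]
hi foot top [554.9 330.5] side [293. 368.]
pin lo tip top [536.1 351.8] side [287.7 440.3]
lo foot top [530.5 358. ] side [286.1 461.7]
```

View pics/s5c.png

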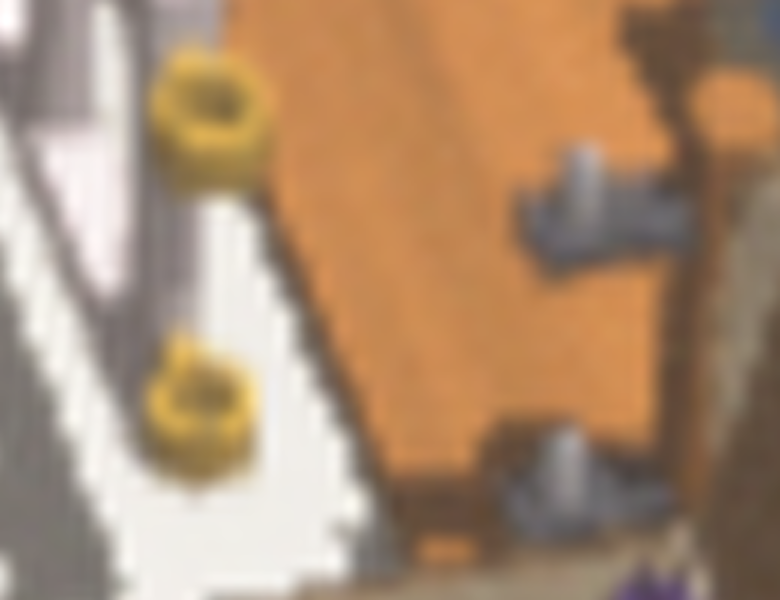

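View pics/t5c.png

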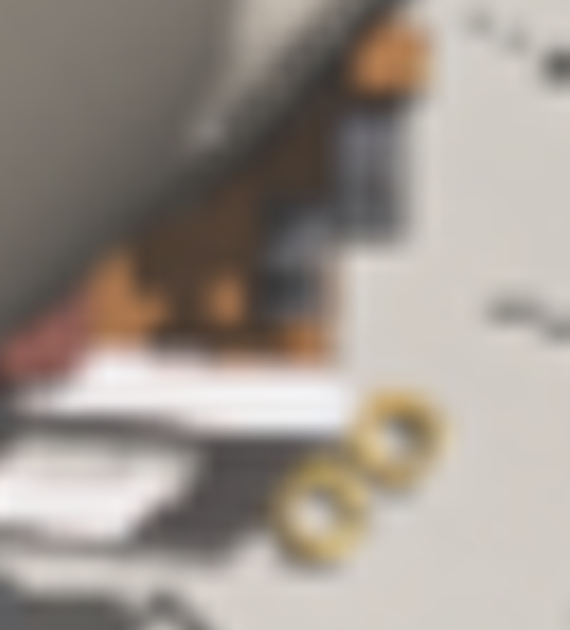

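Emit:
step_arm:
  targets:
    - {"wx": 0.1,"wy": 0,"wz": 0,"x": 1,"y": -1,"z": 10,"jaw": 0}
    - {"wx": 0.1,"wy": 0,"wz": 0,"x": 1.5,"y": -2,"z": 22,"jaw": 0}
    - {"wx": 0.1,"wy": 0,"wz": 0,"x": 1.5,"y": -2.8,"z": 34,"jaw": 0}
    - {"wx": 0.1,"wy": 0,"wz": 0,"x": 1.5,"y": -2.8,"z": 45,"jaw": 0}
    - {"wx": 0.1,"wy": 0,"wz": 0,"x": 1.5,"y": -2.8,"z": 52,"jaw": 0}
    - {"wx": 0.1,"wy": 0,"wz": 0,"x": 1.5,"y": -2.8,"z": 56.5,"jaw": 0}
    - {"wx": 0.1,"wy": 0,"wz": 0,"x": 1.5,"y": -2.8,"z": 56.5,"jaw": 0}
    - {"wx": 0.1,"wy": 0,"wz": 0,"x": 1.5,"y": -2.8,"z": 56.5,"jaw": 0}

```text
time: 34.5
ee_pos: [546.7, -265.0, 125.9]
orientation: [-0.039, 1.57, 0.038]
wrist_force: [-0.5, -0.1, -1.6]
grip_width: 0.133
```

```bash
python3 - <<'E'
from h import *
st()
crop('side',(275,235,335,300),10,'pics/s6.png'); crop('top',(345,170,395,220),12,'pics/t6.png'); goto((547.2,-264.8,126),2.85)
E
```

```text
t 34.5 q [ 0.044  0.513  0.408  1.84  -0.264  0.841  0.632] P [ 546.7 -265.   125.9] x [ 0.001 -0.001 -1.   ] z [0.999 0.049 0.001] F [-0.5 -0.1 -1.6] g 0.133
shift [0.  0.2 0.7] turn [-0.04  0.04  0.03] rows>= 1.0
```

View pics/s6.png

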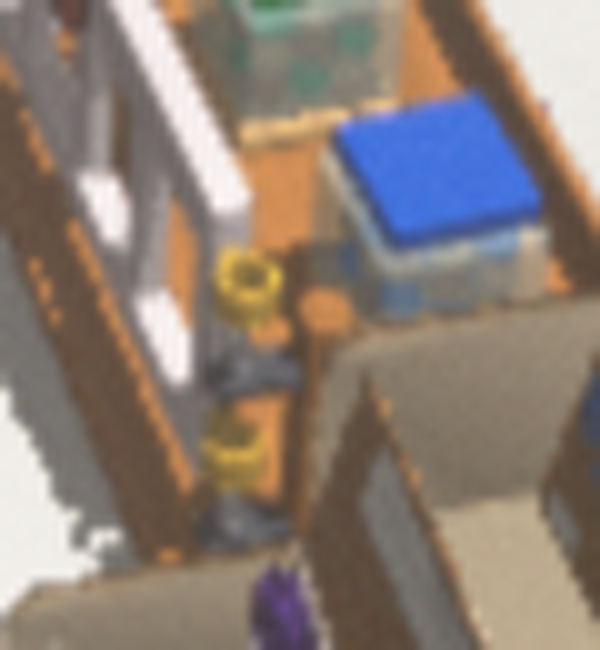

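View pics/t6.png

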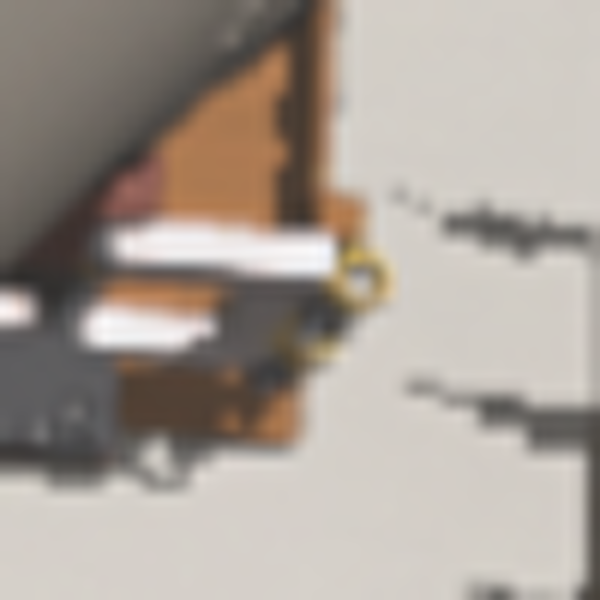

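Emit:
step_arm:
  targets:
    - {"wx": 0,"wy": 0,"wz": 0,"x": 5,"y": 0,"z": 0.6,"jaw": 0}
    - {"wx": 0,"wy": 0,"wz": 0,"x": 9,"y": 0.2,"z": 0.6,"jaw": 0}
    - {"wx": 0,"wy": 0,"wz": 0,"x": 12,"y": 0.2,"z": 0.6,"jaw": 0}
    - {"wx": 0,"wy": 0,"wz": 0,"x": 14,"y": 0.2,"z": 0.6,"jaw": 0}
    - {"wx": 0,"wy": 0,"wz": 0,"x": 15,"y": 0.2,"z": 0.6,"jaw": 0}
    - {"wx": 0,"wy": 0,"wz": 0,"x": 16,"y": 0.2,"z": 0.6,"jaw": 0}

```text
time: 35.2
ee_pos: [547.1, -264.8, 109.9]
orientation: [-0.039, 1.57, 0.038]
wrist_force: [-0.1, -0.8, -1.2]
grip_width: 0.133
```

```bash
python3 - <<'E'
from h import *
st()
crop('side',(275,235,335,300),10,'pics/s7.png')
E
```

```text
t 35.2 q [ 0.052  0.535  0.398  1.848 -0.276  0.812  0.64 ] P [ 547.1 -264.8  109.9] x [ 0.001 -0.001 -1.   ] z [0.999 0.049 0.001] F [-0.1 -0.8 -1.2] g 0.133
```

View pics/s7.png

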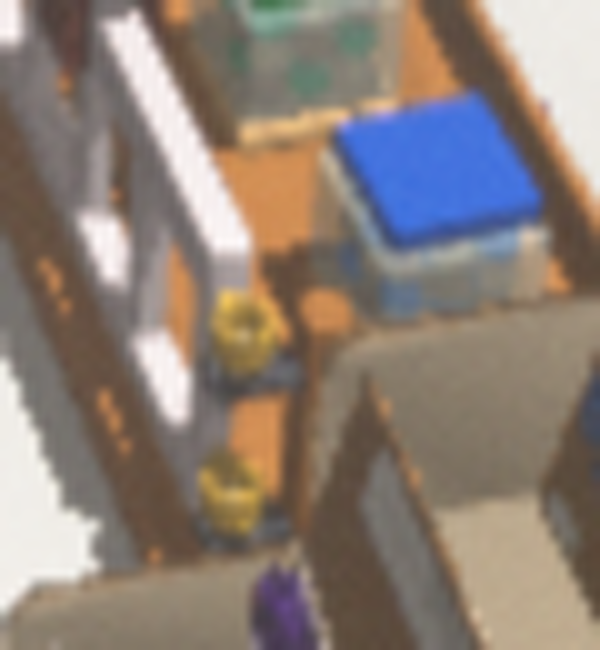

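Emit:
step_arm:
  targets:
    - {"wx": 0,"wy": 0,"wz": 0,"x": 2,"y": 0,"z": 0,"jaw": 0}
    - {"wx": 0,"wy": 0,"wz": 0,"x": 4,"y": 0,"z": 0,"jaw": 0}
    - {"wx": 0,"wy": 0,"wz": 0,"x": 5.5,"y": 0,"z": 0,"jaw": 0}
    - {"wx": 0,"wy": 0,"wz": 0,"x": 7,"y": 0,"z": 0,"jaw": 0}
    - {"wx": 0,"wy": 0,"wz": 0,"x": 7.5,"y": 0,"z": 0,"jaw": 0}
    - {"wx": 0,"wy": 0,"wz": 0,"x": 7.5,"y": 0,"z": 0,"jaw": 0}

```text
time: 35.85
ee_pos: [547.1, -264.8, 102.3]
orientation: [-0.039, 1.57, 0.038]
wrist_force: [-0.4, 0.5, -1.8]
grip_width: 0.136
```

Emit:
step_arm:
  targets:
    - {"wx": 0,"wy": 0,"wz": 0,"x": 0.7,"y": 0,"z": 0,"jaw": 0}
    - {"wx": 0,"wy": 0,"wz": 0,"x": 1.4,"y": 0,"z": 0,"jaw": 0}
    - {"wx": 0,"wy": 0,"wz": 0,"x": 1.4,"y": 0,"z": 0,"jaw": 0}

```text
time: 36.15
ee_pos: [547.4, -264.8, 101.7]
orientation: [-0.039, 1.569, 0.038]
wrist_force: [-1.3, 1.9, 6.5]
grip_width: 0.136
```

```bash
python3 - <<'E'
from h import *
st()
crop('side',(255,205,335,300),8,'pics/s8.png')
E
```

```text
t 36.15 q [ 0.056  0.546  0.393  1.853 -0.282  0.796  0.645] P [ 547.4 -264.8  101.7] x [ 0.001 -0.    -1.   ] z [0.999 0.049 0.001] F [-1.3  1.9  6.5] g 0.136
```

View pics/s8.png

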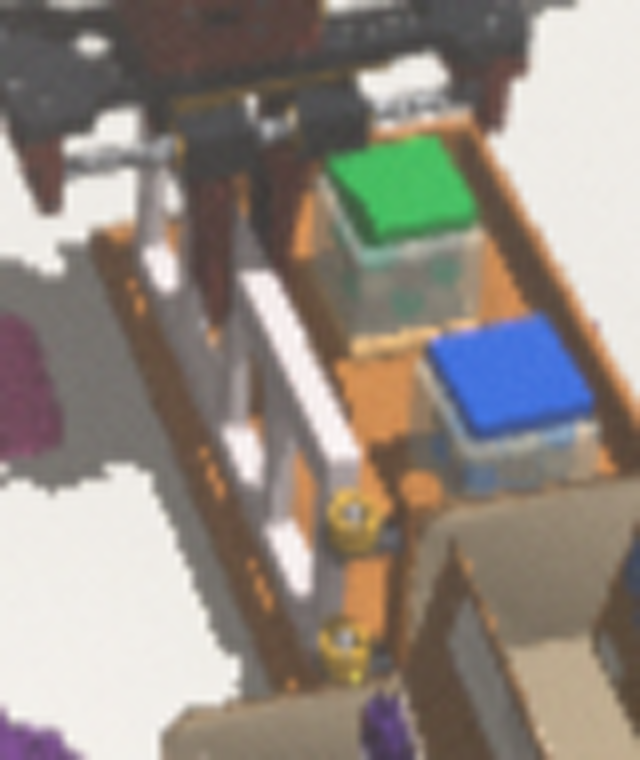

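Emit:
step_arm:
  targets:
    - {"wx": 0,"wy": 0,"wz": 0,"x": 0,"y": 0,"z": 0,"jaw": 0.2}
    - {"wx": 0,"wy": 0,"wz": 0,"x": 0,"y": 0,"z": 0,"jaw": 0.35}
    - {"wx": 0,"wy": 0,"wz": 0,"x": 0,"y": 0,"z": 0,"jaw": 0.4}
    - {"wx": 0,"wy": 0,"wz": 0,"x": -5,"y": 0,"z": 0,"jaw": 0.4}
    - {"wx": 0,"wy": 0,"wz": 0,"x": -25,"y": 0,"z": 0,"jaw": 0.4}
    - {"wx": 0,"wy": 0,"wz": 0,"x": -60,"y": 0,"z": 0,"jaw": 0.4}
    - {"wx": 0,"wy": 0,"wz": 0,"x": -105,"y": 0,"z": 0,"jaw": 0.4}
    - {"wx": 0,"wy": 0,"wz": 0,"x": -150,"y": 0,"z": 0,"jaw": 0.4}

```text
time: 37.0
ee_pos: [546.7, -264.7, 253.3]
orientation: [-0.039, 1.57, 0.038]
wrist_force: [0.3, -0.1, -0.1]
grip_width: 0.4
```

Emit:
step_arm:
  targets:
    - {"wx": 0,"wy": 0,"wz": 0,"x": -40,"y": 20,"z": -20,"jaw": 0.4}
    - {"wx": 0,"wy": 0,"wz": 0,"x": -75,"y": 50,"z": -40,"jaw": 0.4}
    - {"wx": 0,"wy": 0,"wz": 0,"x": -75,"y": 90,"z": -60,"jaw": 0.4}
    - {"wx": 0,"wy": 0,"wz": 0,"x": -75,"y": 135,"z": -80,"jaw": 0.4}
    - {"wx": 0,"wy": 0,"wz": 0,"x": -75,"y": 180,"z": -90,"jaw": 0.4}
    - {"wx": 0,"wy": 0,"wz": 0,"x": -75,"y": 220,"z": -90,"jaw": 0.4}
    - {"wx": 0,"wy": 0,"wz": 0,"x": -75,"y": 220,"z": -90,"jaw": 0.4}
    - {"wx": 0,"wy": 0,"wz": 0,"x": -75,"y": 220,"z": -90,"jaw": 0.4}

```text
time: 37.8
ee_pos: [446.0, -49.1, 328.5]
orientation: [-0.04, 1.569, 0.039]
wrist_force: [-0.2, 0.7, 0.4]
grip_width: 0.401
```

```bash
python3 - <<'E'
from h import *
st()
T=cam('top');S=cam('side')
crop('side',(255,205,345,300),7,'pics/s9.png');crop('top',(280,145,390,220),7,'pics/t9.png')
def cr(u,o,k): return ((u-np.array(o)+.5)*k-.5).round(1)
c=np.array([609,-261.6]);a=np.radians(2.9)
for n,p in (('hi sock top',(-62,-119,102.5)),('lo sock top',(-62,-119,42.5)),('free end top',(-62,112,117)),('free low',(-62,112,12))):
    w=[c[0]+np.cos(a)*p[0]-np.sin(a)*p[1], c[1]+np.sin(a)*p[0]+np.cos(a)*p[1],p[2]]
    print(n,'side',cr(proj(S,w),(255,205),7),'top',cr(proj(T,w),(280,145),7))
E
```

```text
t 37.8 q [-0.349 -0.008  0.321  1.959  0.003  1.189  0.021] P [446.  -49.1 328.5] x [ 0.001 -0.    -1.   ] z [0.999 0.051 0.001] F [-0.2  0.7  0.4] g 0.401
hi sock top side [308.6 440.8] top [653.6 343.7]
lo sock top side [300.5 551.5] top [624.8 376.3]
free end top side [126.6  32. ] top [176.4 287.8]
free low side [123.  215.7] top [155.4 346.9]
```

View pics/s9.png

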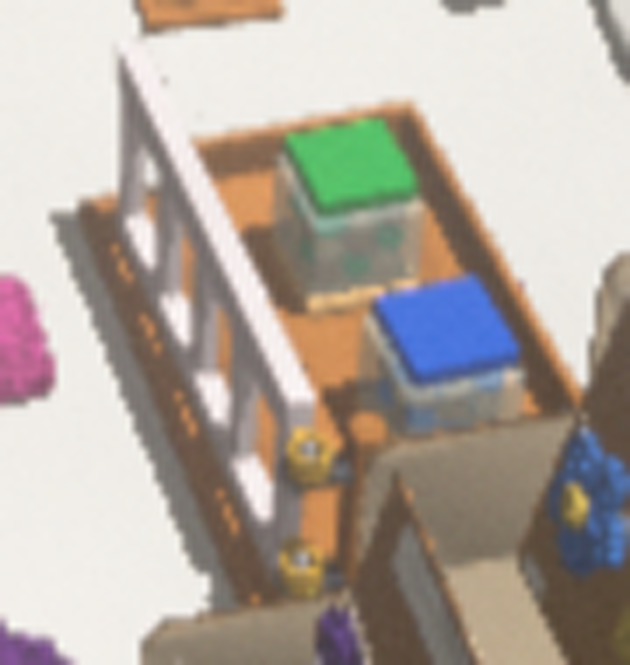

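View pics/t9.png

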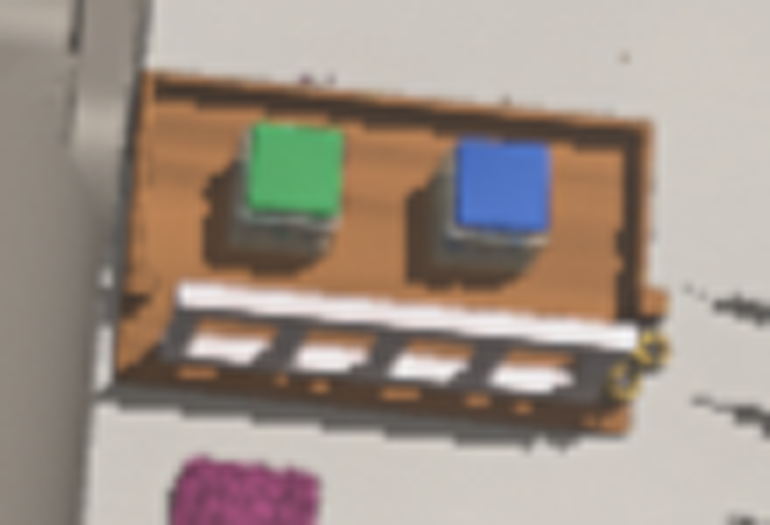

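```bash
python3 - <<'E'
from h import *
a=cv2.imread('pics/top0.png');b=snapshot('top')[:,:,::-1]
print(np.abs(a[205:270,298:390].astype(int)-b[205:270,298:390]).mean(), np.abs(a[110:235,125:205].astype(int)-b[110:235,125:205]).mean())
st(); print(sign_off())
E
```

```text
7.65958751393534 9.9125
t 37.95 q [-0.347 -0.007  0.323  1.959  0.003  1.189  0.021] P [446.1 -50.9 328.2] x [ 0.    -0.001 -1.   ] z [0.999 0.046 0.   ] F [0.3 0.4 0.1] g 0.403
the job is handed in; nothing more can be done
None
```

The job is done and handed in at about 38 s; `sign_off` reports no verdict. Only the green- and blue-lidded jars were there. I saw no yellow-lidded jar and left the pink look-alike alone.

- **Green jar:** turned to about 173° from upright, held there about 0.5 s, then stood upright in the bay and released.
- **Blue jar:** turned to about 168° and held for about 0.6 s. It then went in the same way, about 100 mm from the green one. An arm joint came close to its range limit during this turn, so I stopped short of a full half turn.
- **Gate:** lowered onto both pins with no force until it met the board (about 6.5 N), then released.

**Last checks:** the side and top pictures showed both jars upright inside the rails. Both sockets were down over their pins, within about 1–2 mm of where they should be. The gate was closed across the front, with its free end at its expected place and the arm clear of everything.

**Where checks disagreed or were weak:**
- The side camera reads about 10 mm off from the top camera at known heights. The wrist camera is about 1–3 mm off the top camera. I allowed for this by comparing sockets and pins within the same views.
- One measurement of the gate's position in the hand, taken at the edge of the picture, differed by 3 mm. I set it aside, and the smooth fit bore that out.
- My last before-and-after picture comparison of the goods could not show whether they had moved: changed shadows and the arm, or the jars having moved, may account for the difference. I did not measure each item's position. The pictures showed none of them touched.

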